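# Make up two art-class kits

### The arm

A 6-joint arm with a two-finger parallel gripper is mounted at the origin on the work surface. World frame = base frame: x ahead of the robot, y to its left, z up, the work surface at z = 0. Lengths are in mm, angles in rad, forces in N, time in s.
With the tool pointing down it reaches from about 300 to 850 mm from the base axis. Payload 5.4 kg.
Tool frame: the origin (TCP) lies between the finger pads; the fingertips stand 14 mm ahead of it and the grasp point (between the pads) lies 5 mm behind it (arm.tip_extent is the distance from the TCP to the fingertips, in mm); z points along the fingers, y is the direction in which the jaws open and shut (so a half turn about z gives the same grasp; the last joint's range is limited). The gripper opens to 85 mm and grips with 20 to 120 N. Pads are 22 mm wide; open, the fingers measure 114 mm over their backs; the gripper's body (76 mm by 85 mm) begins 54 mm behind the grasp point. The pads swing forward as they close: fully open they stand 13 mm farther back than shut.
Start: joints at [0.994, 0.158, 1.597, -0, 1.386, -0.21], TCP at [206.221, 536.73, 245.299] pointing down, gripper open.
Joint ranges: [-2.91, 2.91], [-0.94, 2.29], [0.18, 2.7], [-1.29, 4.43], [0.17, 2.64], [-3, 3]. Speed limits (rad/s): [2.57, 2.57, 3.14, 3.14, 3.14, 3.14].

### API

Orientations are given as [roll, pitch, yaw] about the fixed x, y, z axes, in that order (R = Rz(yaw) Ry(pitch) Rx(roll)).
In Python, from plant import sensors, cams, arm gives the robot as it stands.
- The arm moves only by the shell command python3 -m jog 'ROWS' [FORCE]. ROWS is JSON, a list of rows, each an object of numbers: "claw": the opening, from -1 (shut) to 1 (fully open); "tx", "ty", "tz": the shift along the world's x, y, z in units of 100 cm (1.0 is 100 cm); "wx", "wy", "wz": the turn, a rotation vector about the world's x, y, z in units of 90 degrees (1.0 is 90 degrees). In form: [{"claw": .., "tx": .., "ty": .., "tz": .., "wx": .., "wy": .., "wz": ..}, ...]. A call has 1 to 12 rows; each row shifts and turns the commanded pose from where the row before left it; what a row does not reach is not made up. A row lasts 1/10 s, in which the tool goes at most 50 mm and 8.59 degrees, less where a joint would pass 70% of its speed; a pose out of reach is approached as far as the arm can. A call with a number of a shift or a turn outside -1 to 1 is refused whole. A call with a gripper value outside its range is refused whole. The fingers move at their own pace and stop on an object; FORCE is the grip in N (left out, the last holds). Time passes only in rows, so rows that do not move let the fingers close. It gives the time, the measured TCP pose, the force and the opening at its end, in the units of the state.
- sensors.observe(): the state, without advancing time (a new reading comes with each control period).
- cams.snapshot(name): name is "scene" or "side" or "wrist"; returns a dict with "frame" (420x560x3 uint8, blue, green, red), "fx", "fy", "cx", "cy" (pixels), "T" (4x4, takes a point from camera to world coordinates); the wrist camera has in their place "tool_from_camera" (4x4, takes a point from camera to tool coordinates, whose origin is the TCP and whose axes are the flange's). Camera axes: x right, y up, looking along -z (the intrinsics and any distortion apply to the point x, -y, -z); pixel columns grow to the right and rows downward; lengths in mm; the calibration is good to about 2 mm. A picture is of the moment at which its call begins: read the wrist's pose just before it. There is no depth.
- arm.hand_in(): hands the job in, once; it reports no verdict.
The state is a dict: "t": time; "joint_positions": joint angles; "qd": joint speeds; "effort": joint torques, N m; "position": TCP position; "tool_rot": TCP orientation; "ft_force": force on the tool from outside, world axes, zero at the start; "wrist_torque": the same for the moment, N m; "grip_width": opening from 0.0 (shut) to 1.0 (fully open).
Only numpy, scipy, OpenCV 4.12 (cv2) and the standard library are available. Lean on these libraries where they do the work, as an engineer would, in place of code of your own. Each camera call takes 0.05 s, during which the arm holds its last target.

### The job

Make up two kits for the art class: in the white tray stand the yellow paint pot, the blue paint bottle and the wooden stamp, and in the blue tray the red paint pot and the glue stick, one thing to a well (any well of that tray) and each upright on the well's floor. Do not knock over any of the pots or other stock, and leave the green pot where it stands.

Things in the scene. Friction and masses are not known exactly. Their poses are not given: they have to be found in the camera images.
- yellow_pot: Yellow paint pot: upright cylinder 50 mm across and 62 mm tall, white below with a yellow band round it, and a yellow lid (top 16 mm). About 0.12 kg. Origin at the centre of its underside, z up.
- red_pot: Red paint pot: upright cylinder 50 mm across and 62 mm tall, white below with a red band round it, and a red lid (top 16 mm). About 0.12 kg. Origin at the centre of its underside, z up.
- green_pot: Green paint pot: upright cylinder 50 mm across and 62 mm tall, white below with a green band round it, and a green lid (top 16 mm). About 0.12 kg. Origin at the centre of its underside, z up. Not wanted in either kit: it stays where it stands.
- blue_bottle: Blue squeeze bottle of paint, standing upright: cylinder 44 mm across up to 78 mm, then a shoulder and a narrow white nozzle; 100 mm tall in all. About 0.13 kg. Origin at the centre of its underside, z up.
- glue_stick: Glue stick, standing upright: cylinder 36 mm across and 90 mm tall, white with a grey band and an orange cap (top 30 mm). About 0.05 kg. Origin at the centre of its underside, z up.
- stamp: Wooden hand stamp, standing on its printing face: pale base 44 by 44 mm and 20 mm high (black rubber underneath), with a dark round knob on top, 28 mm across between 36 and 60 mm above the underside, 66 mm tall in all. About 0.08 kg. Origin at the centre of its underside, z up, x and y along the base's edges.
- white_tray: White plastic kit tray, fixed to the table: open-topped, 230 mm (its x) by 80 mm (its y) outside and 28 mm high; walls 5 mm thick, floor 5 mm thick (its top is 5 mm above the table). Two 5 mm cross walls, as high as the outer walls, part it into three equal wells in a row along its x, each 70 by 70 mm inside and 23 mm deep, centred at x = -75, 0 and +75 mm, y = 0. Origin at the centre of its underside, z up.
- blue_tray: Blue plastic kit tray, fixed to the table: open-topped, 230 mm (its x) by 80 mm (its y) outside and 28 mm high; walls 5 mm thick, floor 5 mm thick (its top is 5 mm above the table). Two 5 mm cross walls, as high as the outer walls, part it into three equal wells in a row along its x, each 70 by 70 mm inside and 23 mm deep, centred at x = -75, 0 and +75 mm, y = 0. Origin at the centre of its underside, z up.
There are look-alikes about, which are no part of the job. Several things have the shape of the blue_bottle; the one meant has the colours described above.

How it is judged (in metres and radians):
At the end, for the whole second after the job is handed in: Yellow pot, blue bottle and stamp stand in wells of the white tray, red pot and glue stick in wells of the blue one: origin over the tray's inside, under 5 mm above the well's floor, leaning under 0.12 rad, released, at rest. The green pot is upright within 30 mm of its start (x of yellow_pot in the frame of white_tray between -0.112 and 0.112 m and y of yellow_pot in the frame of white_tray between -0.036 and 0.036 m and z of yellow_pot in the frame of white_tray between 0 and 0.01 m and angle between each of yellow_pot, blue_bottle, stamp, red_pot, glue_stick, green_pot's own z axis and vertical below 0.12 rad and linear speed of each of yellow_pot, blue_bottle, stamp, red_pot, glue_stick below 0.02 m/s and angular speed of each of yellow_pot, blue_bottle, stamp, red_pot, glue_stick below 0.2 rad/s and x of blue_bottle in the frame of white_tray between -0.112 and 0.112 m and y of blue_bottle in the frame of white_tray between -0.036 and 0.036 m and z of blue_bottle in the frame of white_tray between 0 and 0.01 m and x of stamp in the frame of white_tray between -0.112 and 0.112 m and y of stamp in the frame of white_tray between -0.036 and 0.036 m and z of stamp in the frame of white_tray between 0 and 0.01 m and x of red_pot in the frame of blue_tray between -0.112 and 0.112 m and y of red_pot in the frame of blue_tray between -0.036 and 0.036 m and z of red_pot in the frame of blue_tray between 0 and 0.01 m and x of glue_stick in the frame of blue_tray between -0.112 and 0.112 m and y of glue_stick in the frame of blue_tray between -0.036 and 0.036 m and z of glue_stick in the frame of blue_tray between 0 and 0.01 m and distance of green_pot from where it was at the start of the episode below 0.03 m); the robot touches nothing.
It fails at once if one of the six stock things is knocked over (leans more than about 45 degrees) (angle between any of yellow_pot, red_pot, green_pot, blue_bottle, glue_stick, stamp's own z axis and vertical above 0.8 rad).
It fails at once if the green pot is shifted by more than 30 mm (distance of green_pot from where it was at the start of the episode above 0.03 m).
It also fails if it takes over 122 s, if anything falls off the work surface, if the arm or the gripper's body presses on something with over 40 N, if the wrist force passes 120 N, or if a joint passes its speed limit or range.

## Working session

There is one attempt and no reset: what is moved stays moved. The work goes in short steps, Python scripts to look and compute and a shell command to move; the robot and the scene stay as the last step left them, time stands still between calls to the robot, and variables do not carry over. Pictures are saved under pics/ and viewed, and the job is handed in when it is done.

```bash
ls; mkdir -p pics
python3 - <<'E'
from plant import sensors,cams,arm
import cv2
print(sensors.observe())
for n in ["scene","side","wrist"]:
    s=cams.snapshot(n); cv2.imwrite(f"pics/{n}0.png",s["frame"])
    print(n,{k:(v.tolist() if hasattr(v,'tolist') else v) for k,v in s.items() if k!="frame"})
E
```

```text
pics
{'t': 0.0, 'joint_positions': array([ 9.93929652e-01,  1.59058067e-01,  1.59824894e+00,  7.83174865e-06,
        1.38617621e+00, -2.10112472e-01]), 'qd': array([ 5.98143891e-04,  3.45855363e-04, -1.25538447e-03, -8.54861016e-04,
       -1.16645416e-03, -2.39941255e-05]), 'effort': array([ 1.35698101e-04, -3.96004736e+01, -3.31429589e+01, -1.73659760e-04,
        8.39501387e-03, -7.39516395e-06]), 'position': array([205.89214773, 536.25935284, 244.30342881]), 'tool_rot': array([-3.13974527e+00, -4.01841160e-04,  2.77483663e+00]), 'ft_force': array([-0.19781932, -0.58405642, -1.08237485]), 'wrist_torque': array([-0.03401032, -0.05935173, -0.00647509]), 'grip_width': 0.9984176663290837}
scene {'fx': 470.24473639041076, 'fy': 470.24473639041076, 'cx': 274.1889641852686, 'cy': 215.65680000329615, 'T': [[-0.3784290672702563, -0.7427882721809518, 0.5523196753288802, 984.9714570821671], [0.9255878088949352, -0.3093800283250837, 0.2181082439951397, 202.0852907371112], [0.00886843109217867, 0.5937588574362545, 0.804594164871929, 723.6769449216524], [0.0, 0.0, 0.0, 1.0]]}
side {'fx': 393.70554358814763, 'fy': 393.70554358814763, 'cx': 285.5509395022702, 'cy': 212.9503610952351, 'T': [[0.9730862913944712, 0.14440816694502503, -0.17958104248425596, 344.14437884500916], [-0.23038618670726688, 0.59264778522798, -0.7718100852145263, -617.3989060732378], [-0.0050273725382872, 0.7924108050651175, 0.6099670823424929, 501.0616760050558], [0.0, 0.0, 0.0, 1.0]]}
wrist {'fx': 313.17194312015755, 'fy': 313.17194312015755, 'cx': 278.18862671474363, 'cy': 210.65617862270432, 'tool_from_camera': [[-0.001078421966439303, 0.9598561933115758, 0.28049050815931975, 71.30366955646144], [0.9999990825118257, 0.0012650611659941224, -0.0004843508573214485, -0.42890848101917456], [-0.0008197448194380848, 0.28048972847799153, -0.9598566769246196, -129.21715445641868], [0.0, 0.0, 0.0, 1.0]]}
```

View pics/scene0.png

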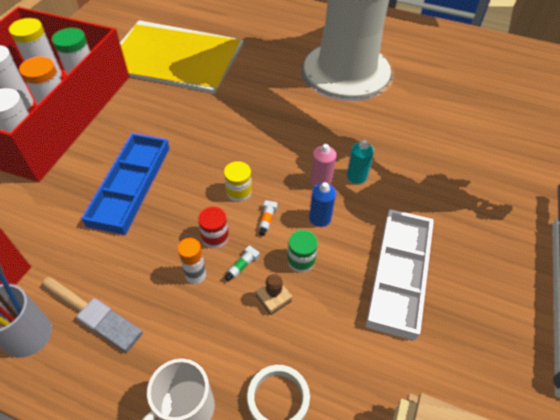

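View pics/side0.png

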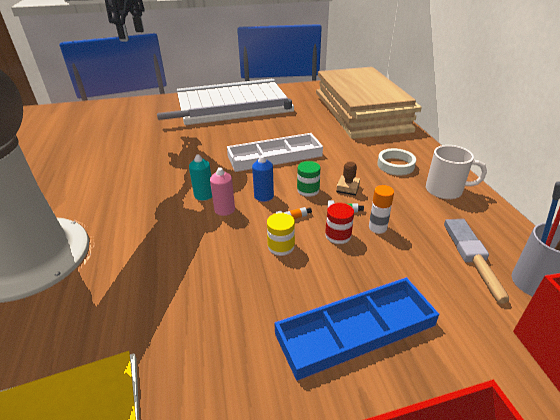

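View pics/wrist0.png

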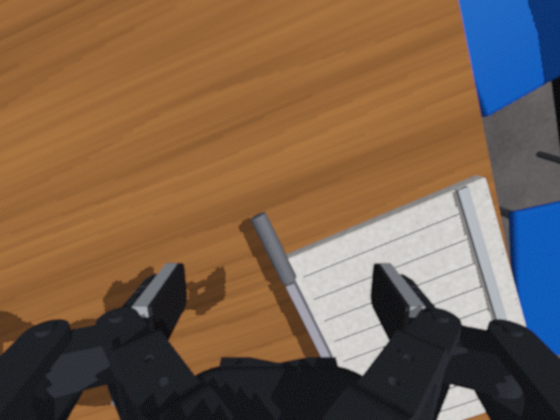

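The scene view shows the yellow pot at (238,181), red (213,227), glue (192,260), green (302,250), stamp (274,293) and blue bottle (321,204). The trays are at (127,183) and (402,272), and two small paint tubes lie between the pots. Next I measure positions by intersecting the vertical planes through the colour centroids from the two views.

```bash
cat > h.py <<'E'
import numpy as np, cv2
from plant import sensors,cams,arm
def ray(s,uv,T=None):
    T=np.array(s["T"]) if T is None else T
    d=np.array([(uv[0]-s["cx"])/s["fx"],-(uv[1]-s["cy"])/s["fy"],-1.])
    return T[:3,3],T[:3,:3]@d
def onplane(s,uv,z,T=None):
    o,d=ray(s,uv,T); return o+d*(z-o[2])/d[2]
def proj(s,p,T=None):
    T=np.array(s["T"]) if T is None else T
    c=T[:3,:3].T@(np.array(p)-T[:3,3]); return (s["cx"]+s["fx"]*c[0]/-c[2], s["cy"]-s["fy"]*c[1]/-c[2])
def toolT(s,ob):
    from scipy.spatial.transform import Rotation as R
    T=np.eye(4);T[:3,:3]=R.from_euler('xyz',ob["tool_rot"]).as_matrix();T[:3,3]=ob["position"]
    return T@np.array(s["tool_from_camera"])
def blobs(fr,lo,hi,roi=None,amin=20):
    hsv=cv2.cvtColor(fr,cv2.COLOR_BGR2HSV)
    if lo[0]>hi[0]:
        m=cv2.inRange(hsv,np.array((0,)+lo[1:]),np.array(hi))|cv2.inRange(hsv,np.array(lo),np.array((180,)+hi[1:]))
    else: m=cv2.inRange(hsv,np.array(lo),np.array(hi))
    if roi: 
        k=np.zeros_like(m);x0,y0,x1,y1=roi;k[y0:y1,x0:x1]=255;m&=k
    n,l,st,c=cv2.connectedComponentsWithStats(m)
    r=[(int(st[i,4]),c[i].round(1).tolist(),st[i,:4].tolist(),l==i) for i in range(1,n) if st[i,4]>=amin]
    return sorted(r,key=lambda a:-a[0])
def tri(a,ua,b,ub):
    o1,d1=ray(a,ua);o2,d2=ray(b,ub)
    t=np.linalg.solve(np.c_[d1[:2],-d2[:2]],o2[:2]-o1[:2])
    p=o1+t[0]*d1;q=o2+t[1]*d2
    return p,q
E
python3 - <<'E'
from h import *
a=cams.snapshot("scene");b=cams.snapshot("side")
C={"yellow":((22,150,90),(33,255,255),(200,150,260,210),(250,205,310,260)),
"red":((174,150,60),(5,255,255),(190,195,240,255),(315,195,365,250)),
"green":((45,120,40),(80,255,255),(280,225,325,275),(290,155,330,200)),
"glue":((6,170,120),(18,255,255),(170,230,215,290),(365,180,400,240)),
"blue":((108,150,40),(125,255,255),(300,170,345,235),(245,145,280,205)),
"knob":((0,30,10),(20,255,90),(260,270,295,305),(335,155,365,200)),
"pink":((150,60,60),(175,255,255),(305,135,345,190),(205,160,240,220)),
"teal":((82,120,30),(100,255,255),(340,130,380,190),(185,145,215,205))}
for n,(lo,hi,r1,r2) in C.items():
    A=blobs(a["frame"],lo,hi,r1);B=blobs(b["frame"],lo,hi,r2)
    print(n,[x[:3] for x in A[:2]],[x[:3] for x in B[:2]])
    if A and B:
        p,q=tri(a,A[0][1],b,B[0][1]);print("   ",p.round(1),q[2].round(1), np.hypot(*p[:2]).round())
for s,lo,hi,r in [(a,(105,150,50),(125,255,255),(70,120,180,240)),(b,(105,150,50),(125,255,255),(260,270,450,380)),(a,(0,0,90),(180,60,255),(355,200,450,345)),(b,(0,0,90),(180,60,255),(215,125,335,175))]:
    k=max(blobs(s["frame"],lo,hi,r),key=lambda x:x[0]);m=k[3].astype(np.uint8)
    h=cv2.convexHull(cv2.findContours(m,0,2)[0][0] if 0 else np.argwhere(m)[:,::-1].astype(np.int32))
    ap=cv2.approxPolyDP(h,5,True)[:,0]
    print(k[:3]); 
    for u in ap: print(u,onplane(s,u,28)[:2].round(1),onplane(s,u,0)[:2].round(1))
E
```

```text
yellow [(511, [237.1, 172.6], [224, 161, 27, 24]), (169, [238.4, 192.4], [226, 185, 25, 13])] [(523, [280.2, 223.9], [267, 213, 28, 23]), (274, [281.0, 244.5], [267, 234, 28, 18])]
    [458.6 -82.7  54.3] 55.5 466.0
red [(556, [212.0, 219.0], [198, 207, 28, 25]), (151, [215.2, 239.0], [201, 230, 27, 15])] [(468, [340.0, 213.2], [327, 203, 27, 21]), (245, [337.8, 233.1], [326, 222, 26, 18])]
    [573.1 -78.3  52.4] 55.6 578.0
green [(602, [302.5, 242.9], [289, 230, 28, 27]), (126, [300.4, 264.0], [288, 257, 27, 12])] [(322, [308.5, 169.0], [298, 161, 22, 17]), (196, [307.6, 186.6], [297, 179, 23, 14])]
    [559.7  86.6  53.5] 55.5 566.0
glue [(503, [189.7, 249.2], [177, 237, 26, 28])] [(403, [382.7, 195.7], [372, 184, 22, 24])]
    [656.9 -73.5  78.2] 77.9 661.0
blue [(678, [321.7, 205.8], [310, 185, 25, 41])] [(667, [262.6, 180.0], [252, 160, 22, 41])]
    [458.2  88.2  36. ] 41.8 467.0
knob [(143, [272.2, 289.6], [266, 280, 15, 17])] [(165, [349.4, 173.7], [343, 164, 14, 19])]
    [647.7  67.3  25.7] 42.2 651.0
pink [(718, [322.7, 165.9], [311, 147, 25, 40])] [(834, [222.2, 193.4], 
[... 462 characters left out ...]
75, 278, 164, 102])
[438 313] [ 646.4 -308. ] [ 664.3 -289.6]
[431 326] [ 624.6 -326.3] [ 641.2 -309.1]
[298 379] [ 419.  -359.6] [ 423.4 -344.4]
[275 333] [ 405.  -285.6] [ 408.6 -265.9]
[275 322] [ 408.9 -267.3] [ 412.7 -246.5]
[405 278] [ 631.5 -232.5] [ 648.5 -209.8]
(6201, [400.9, 275.2], [366, 209, 67, 131])
[432 219] [403.1 283.9] [379.7 287.1]
[419 333] [630.9 307.6] [616.7 311.9]
[412 339] [644.7 299.6] [631.  303.6]
[367 327] [652.3 230. ] [638.9 231.1]
[389 210] [413.2 205.7] [390.2 205.9]
(2230, [274.3, 150.8], [227, 133, 96, 39])
[322 154] [624.3 189.9] [640.9 237.7]
[235 171] [407.3 161.8] [411.  207.9]
[227 146] [403.4 286.8] [406.9 340.3]
[311 133] [630.3 306.1] [647.2 360.8]
```

```bash
python3 -m jog '[{"claw":1,"tx":0.025,"ty":-0.039,"tz":0.006,"wz":0.0233},{"claw":1,"tx":0.025,"ty":-0.039,"tz":0.006,"wz":0.0233},{"claw":1,"tx":0.025,"ty":-0.039,"tz":0.006,"wz":0.0233},{"claw":1,"tx":0.025,"ty":-0.039,"tz":0.006,"wz":0.0233},{"claw":1,"tx":0.025,"ty":-0.039,"tz":0.006,"wz":0.0233},{"claw":1,"tx":0.025,"ty":-0.039,"tz":0.006,"wz":0.0233},{"claw":1,"tx":0.025,"ty":-0.039,"tz":0.006,"wz":0.0233},{"claw":1,"tx":0.025,"ty":-0.039,"tz":0.006,"wz":0.0233},{"claw":1,"tx":0.025,"ty":-0.039,"tz":0.006,"wz":0.0233},{"claw":1,"tx":0.025,"ty":-0.039,"tz":0.006,"wz":0.0233},{"claw":1},{"claw":1}]' 60
python3 - <<'E'
from h import *
o=sensors.observe();s=cams.snapshot("wrist")
print(o["position"],o["tool_rot"]);cv2.imwrite("pics/w1.png",s["frame"])
np.savez("w1.npz",T=toolT(s,o),f=s["frame"])
E
```

```text
[206.08043382 536.51414149 244.84884279] [-3.14076866e+00 -1.74186922e-04  2.77476440e+00]invalid input at $[0]: expected keys claw, tx, ty, tz, wx, wy, wz
```

View pics/w1.png

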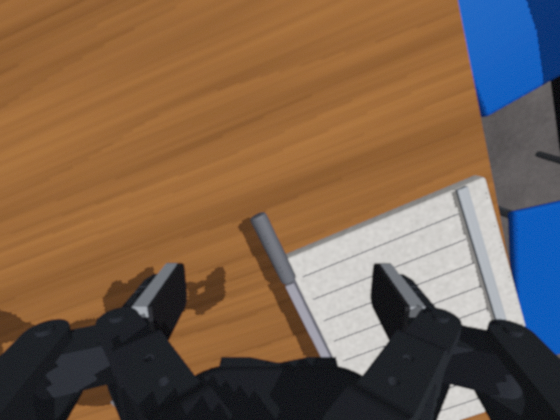

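The image is unchanged because the move was refused: every row needs all seven keys.

```bash
python3 -m jog '[{"claw":1,"tx":0.025,"ty":-0.039,"tz":0.006,"wx":0,"wy":0,"wz":0.0233},{"claw":1,"tx":0.025,"ty":-0.039,"tz":0.006,"wx":0,"wy":0,"wz":0.0233},{"claw":1,"tx":0.025,"ty":-0.039,"tz":0.006,"wx":0,"wy":0,"wz":0.0233},{"claw":1,"tx":0.025,"ty":-0.039,"tz":0.006,"wx":0,"wy":0,"wz":0.0233},{"claw":1,"tx":0.025,"ty":-0.039,"tz":0.006,"wx":0,"wy":0,"wz":0.0233},{"claw":1,"tx":0.025,"ty":-0.039,"tz":0.006,"wx":0,"wy":0,"wz":0.0233},{"claw":1,"tx":0.025,"ty":-0.039,"tz":0.006,"wx":0,"wy":0,"wz":0.0233},{"claw":1,"tx":0.025,"ty":-0.039,"tz":0.006,"wx":0,"wy":0,"wz":0.0233},{"claw":1,"tx":0.025,"ty":-0.039,"tz":0.006,"wx":0,"wy":0,"wz":0.0233},{"claw":1,"tx":0.025,"ty":-0.039,"tz":0.006,"wx":0,"wy":0,"wz":0.0233},{"claw":1,"tx":0,"ty":0,"tz":0,"wx":0,"wy":0,"wz":0},{"claw":1,"tx":0,"ty":0,"tz":0,"wx":0,"wy":0,"wz":0}]' 60
python3 - <<'E'
from h import *
o=sensors.observe();s=cams.snapshot("wrist")
print(o["position"],o["tool_rot"]);cv2.imwrite("pics/w2.png",s["frame"])
np.savez("w2.npz",T=toolT(s,o),f=s["frame"])
E
```

```text
t: 1.5
position: [456.5, 146.2, 305.3]
tool_rot: [3.141, -0.0, 3.138]
ft_force: [-0.5, 0.6, -0.5]
grip_width: 0.997
[456.4508693  146.15226305 305.25018583] [ 3.14115392e+00 -3.02142686e-04  3.13822248e+00]
```

View pics/w2.png

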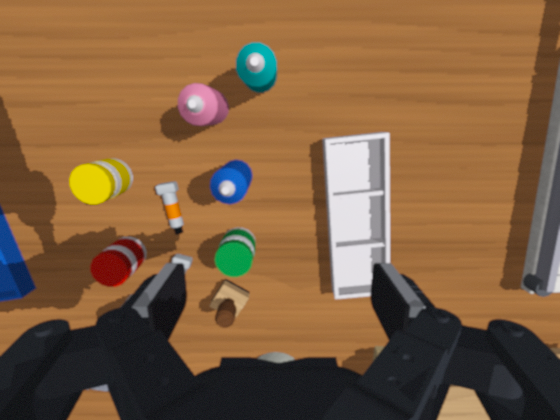

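The wrist view shows the white tray (rim corners about (324,139), (390,133), (335,298)), the bottle at (230,182), the green pot at (236,252) and the stamp knob at (226,315). Next I'll measure these and cross-check them.

Run:
```python
from h import *
s=cams.snapshot("wrist");d=np.load("w2.npz");T=d["T"];f=d["f"]
P=lambda u,z:onplane(s,u,z,T)[:2].round(1)
k=blobs(f,(0,0,90),(180,60,255),(310,120,400,305))[0];m=k[3].astype(np.uint8)
h=cv2.convexHull(np.argwhere(m)[:,::-1].astype(np.int32))
for u in cv2.approxPolyDP(h,3,True)[:,0]: print(u,P(u,28))
for n,p,z in [("yellow",(458.6,-82.7),62),("red",(573,-78.3),62),("green",(559.7,86.6),62),("blue",(458.2,88.2),100),("stamp",(652,66),66)]:
    print(n,"predict px",np.round(proj(s,(*p,z),T),1))
for n,lo,hi,r in [("yellow",(22,150,90),(33,255,255),(60,150,140,210)),("red",(174,150,60),(5,255,255),(85,235,150,290)),("green",(45,120,40),(80,255,255),(205,220,265,285))]:
    k=blobs(f,lo,hi,r)[0];c=cv2.fitEllipse(cv2.findContours(k[3].astype(np.uint8),0,1)[0][0]);print(n,c,P(c[0],58),k[1])
cv2.imwrite("pics/w2c.png",cv2.resize(f[120:330,200:400],None,fx=3,fy=2.8,interpolation=2)[:588,:])
```

```text
[399 290] [625.5 322. ]
[334 297] [636.6 227.5]
[324 138] [408.2 204.4]
[389 133] [402.4 286.2]
yellow predict px [ 88.7 183.5]
red predict px [107.3 269.4]
green predict px [232.7 259.5]
blue predict px [225.2 189.3]
stamp predict px [220.3 322.6]
yellow ((91.34205627441406, 183.4169464111328), (40.09109878540039, 46.19967269897461), 112.61312103271484) [459.3 -81.9] [91.3, 183.4]
red ((110.53820037841797, 267.7994689941406), (34.487548828125, 39.476802825927734), 92.89910888671875) [572.7 -76. ] [110.5, 267.8]
green ((233.33770751953125, 258.3363952636719), (35.375457763671875, 37.49705123901367), 93.26252746582031) [559.9  86.9] [233.4, 258.3]
```

View pics/w2c.png

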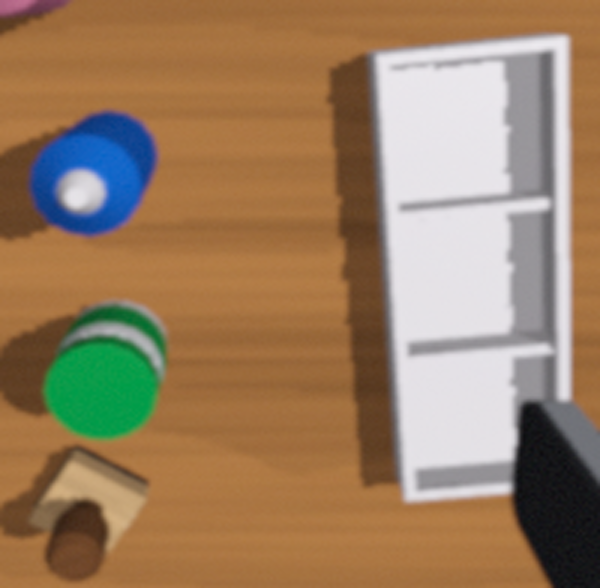

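Run:
```python
from h import *
s=cams.snapshot("wrist");T=np.load("w2.npz")["T"]
for u,z in [((358.3,192.5),28),((360,245),28),((227.3,187.9),100),((225.3,318.2),66)]: print(u,onplane(s,u,z,T).round(1))
a=cams.snapshot("scene");b=cams.snapshot("side")
c=np.array([519.5,256.9]);t=np.deg2rad(5.8);ex=np.array([np.cos(t),np.sin(t)]);ey=np.array([-ex[1],ex[0]])
fa=a["frame"];fb=b["frame"]
for i,j in [(-1,-1),(-1,1),(1,1),(1,-1)]:
    p=(*(c+115*i*ex+40*j*ey),28)
    for q,fr in ((a,fa),(b,fb)):
        u=proj(q,p); cv2.circle(fr,(round(u[0]),round(u[1])),2,(0,0,255),-1)
cv2.imwrite("pics/chk.png",np.hstack([cv2.resize(fa[200:350,350:450],None,fx=3,fy=3),cv2.resize(fb[120:180,215:335],(400,450))]))
```

```text
(358.3, 192.5) [479.2 252.6  28. ]
(360, 245) [554.4 260.1  28. ]
(227.3, 187.9) [456.7  90.6 100. ]
(225.3, 318.2) [645.   73.2  66. ]
```

View pics/chk.png

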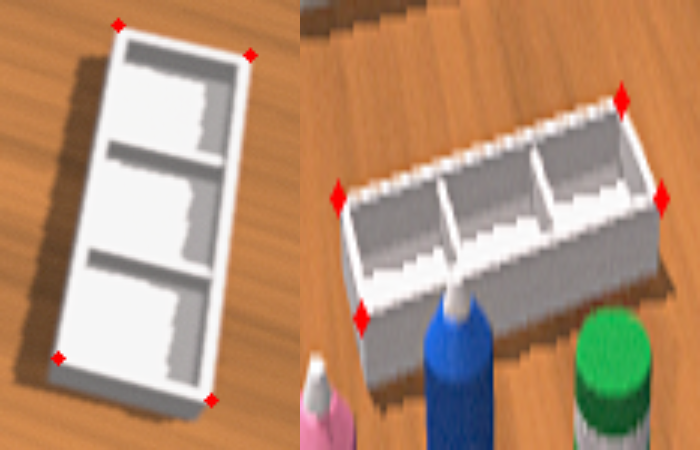

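The white tray's centre is about (521,257) at 5.8°, and the overlays agree to within about 3 mm. Now the view over the blue tray.

```bash
python3 -m jog '[{"claw":1,"tx":0,"ty":-0.043,"tz":0,"wx":0,"wy":0,"wz":0},{"claw":1,"tx":0,"ty":-0.043,"tz":0,"wx":0,"wy":0,"wz":0},{"claw":1,"tx":0,"ty":-0.043,"tz":0,"wx":0,"wy":0,"wz":0},{"claw":1,"tx":0,"ty":-0.043,"tz":0,"wx":0,"wy":0,"wz":0},{"claw":1,"tx":0,"ty":-0.043,"tz":0,"wx":0,"wy":0,"wz":0},{"claw":1,"tx":0,"ty":-0.043,"tz":0,"wx":0,"wy":0,"wz":0},{"claw":1,"tx":0,"ty":-0.043,"tz":0,"wx":0,"wy":0,"wz":0},{"claw":1,"tx":0,"ty":0,"tz":0,"wx":0,"wy":0,"wz":0.002},{"claw":1,"tx":0,"ty":0,"tz":0,"wx":0,"wy":0,"wz":0}]' 60
python3 - <<'E'
from h import *
o=sensors.observe();s=cams.snapshot("wrist")
print(o["position"],o["tool_rot"]);f=s["frame"];cv2.imwrite("pics/w3.png",f)
T=toolT(s,o);np.savez("w3.npz",T=T,f=f)
P=lambda u,z:onplane(s,u,z,T)[:2].round(1)
k=blobs(f,(105,150,50),(125,255,255))[0];m=k[3].astype(np.uint8)
h=cv2.convexHull(np.argwhere(m)[:,::-1].astype(np.int32))
for u in cv2.approxPolyDP(h,3,True)[:,0]: print(u,P(u,28),P(u,0))
E
```

```text
t: 2.65
position: [456.2, -154.0, 305.1]
tool_rot: [3.141, -0.0, -3.14]
ft_force: [0.7, -0.4, -0.2]
grip_width: 0.994
[ 456.19326387 -153.97688622  305.09465732] [ 3.14083157e+00 -3.53930387e-04 -3.13983888e+00]
[223 296] [ 634.1 -234.8] [ 651.2 -240.3]
[185 301] [ 642.4 -291.2] [ 660.1 -300.6]
[161 265] [ 584.1 -320.5] [ 597.8 -332. ]
[129 150] [ 422.8 -344.6] [ 425.4 -357.7]
[192 140] [ 410.2 -263.2] [ 412.  -270.6]
[226 285] [ 616.  -229.6] [ 631.9 -234.7]
```

View pics/w3.png

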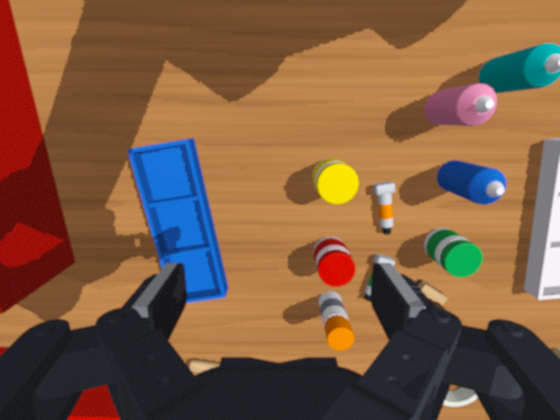

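Run:
```python
from h import *
a=cams.snapshot("scene");b=cams.snapshot("side");w=cams.snapshot("wrist")
d=np.load("w3.npz");T=d["T"];fw=d["f"].copy()
c=np.array([529,-287.5]);t=np.deg2rad(8.8);ex=np.array([np.cos(t),np.sin(t)]);ey=np.array([-ex[1],ex[0]])
fa=a["frame"];fb=b["frame"]
for i,j in [(-1,-1),(-1,1),(1,1),(1,-1)]:
    p=(*(c+115*i*ex+40*j*ey),28)
    for q,fr,TT in ((a,fa,None),(b,fb,None),(w,fw,T)):
        u=proj(q,p,TT); cv2.circle(fr,(round(u[0]),round(u[1])),1,(0,255,255),-1)
cv2.imwrite("pics/chk2.png",np.hstack([cv2.resize(fa[125:245,70:180],(330,360)),cv2.resize(fb[270:380,265:445],(450,275*360//275)) ]))
cv2.imwrite("pics/chk3.png",cv2.resize(fw[125:355,110:400],None,fx=2.5,fy=2.5))
for n,z,p in [("yellow",62,(459,-82.3)),("red",62,(573,-77.2)),("glue",90,(657,-73.5))]: print(n,np.round(proj(w,(*p,z),T),1))
for n,lo,hi,r,z in [("yellow",(22,150,90),(33,255,255),(300,150,370,210),57),("red",(174,150,60),(5,255,255),(300,230,360,290),57),("glue",(6,170,90),(18,255,255),(315,300,360,350),80),("green",(45,120,40),(80,255,255),(420,220,490,285),57)]:
    k=blobs(d["f"],lo,hi,r)[0];print(n,k[1],k[2],onplane(w,k[1],z,T).round(1))
```

```text
yellow [337.5 183.2]
red [336.7 268.9]
glue [340.  337.4]
yellow [336.3, 182.2] [312, 158, 47, 47] [458.8 -82.8  57. ]
red [335.7, 267.8] [317, 251, 38, 35] [574.  -77.6  57. ]
glue [339.0, 333.5] [324, 316, 31, 34] [658.8 -72.8  80. ]
green [461.4, 258.3] [441, 241, 42, 36] [560.3  87.1  57. ]
```

View pics/chk2.png

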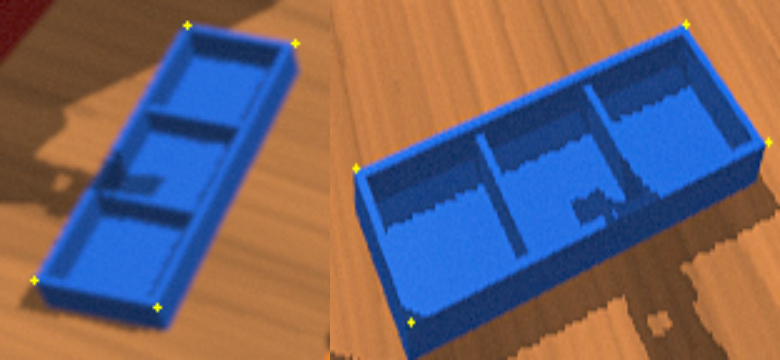

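View pics/chk3.png

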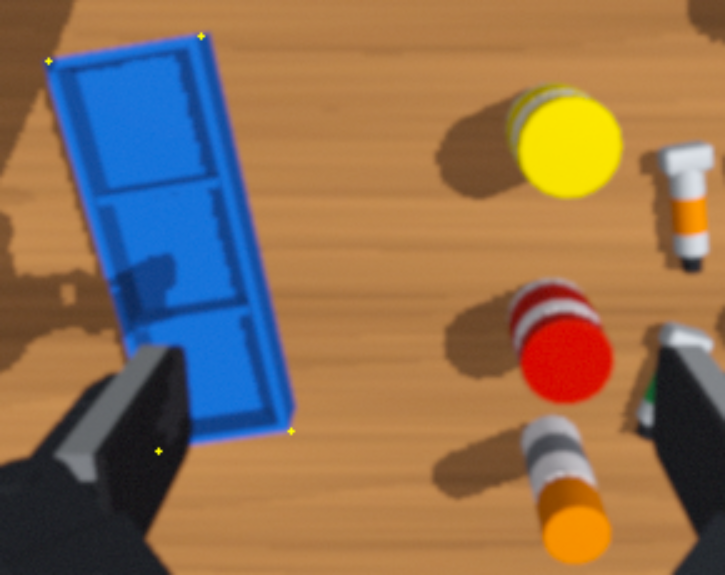

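All points agree within about 2 mm. The blue tray's centre is (528,-287.5) at 9°. Picking the yellow pot first.

```bash
python3 -m jog '[{"claw":1,"tx":0.003,"ty":0.036,"tz":-0.02,"wx":0,"wy":0,"wz":0},{"claw":1,"tx":0,"ty":0.036,"tz":-0.02,"wx":0,"wy":0,"wz":0},{"claw":1,"tx":0,"ty":0,"tz":-0.045,"wx":0,"wy":0,"wz":0},{"claw":1,"tx":0,"ty":0,"tz":-0.045,"wx":0,"wy":0,"wz":0},{"claw":1,"tx":0,"ty":0,"tz":-0.045,"wx":0,"wy":0,"wz":0},{"claw":1,"tx":0,"ty":0,"tz":-0.035,"wx":0,"wy":0,"wz":0},{"claw":1,"tx":0,"ty":0,"tz":0,"wx":0,"wy":0,"wz":0},{"claw":1,"tx":0,"ty":0,"tz":0,"wx":0,"wy":0,"wz":0}]' 50
python3 - <<'E'
from h import *
o=sensors.observe();print(o["position"],o["tool_rot"])
s=cams.snapshot("wrist");cv2.imwrite("pics/w4.png",s["frame"])
a=cams.snapshot("side");cv2.imwrite("pics/s4.png",cv2.resize(a["frame"][120:300,160:400],None,fx=2.5,fy=2.5))
E
```

```text
t: 3.65
position: [459.5, -81.6, 96.0]
tool_rot: [3.141, -0.0, -3.138]
ft_force: [0.9, -0.8, 0.8]
grip_width: 1.001
[459.45977909 -81.6466398   96.0124211 ] [ 3.14149072e+00 -9.82114610e-05 -3.13799705e+00]
```

View pics/w4.png

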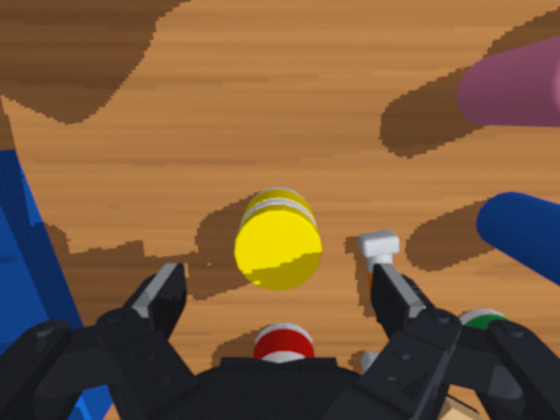

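View pics/s4.png

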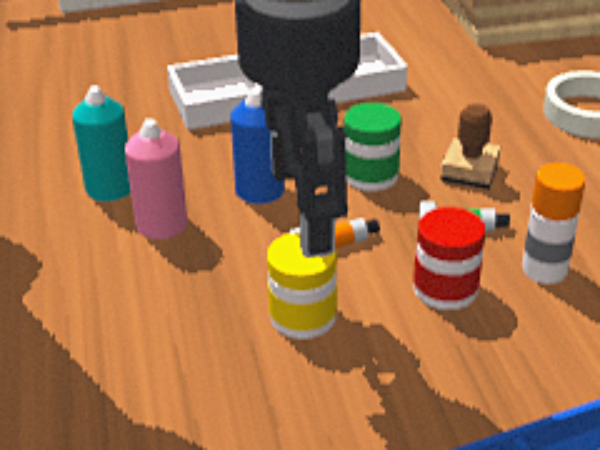

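The pot is centred between the fingers (column 278). Going down, closing and lifting slightly.

```bash
python3 -m jog '[{"claw":1,"tx":0,"ty":0,"tz":-0.03,"wx":0,"wy":0,"wz":0},{"claw":1,"tx":0,"ty":0,"tz":-0.024,"wx":0,"wy":0,"wz":0},{"claw":1,"tx":0,"ty":0,"tz":0,"wx":0,"wy":0,"wz":0},{"claw":-1,"tx":0,"ty":0,"tz":0,"wx":0,"wy":0,"wz":0},{"claw":-1,"tx":0,"ty":0,"tz":0,"wx":0,"wy":0,"wz":0},{"claw":-1,"tx":0,"ty":0,"tz":0,"wx":0,"wy":0,"wz":0},{"claw":-1,"tx":0,"ty":0,"tz":0,"wx":0,"wy":0,"wz":0},{"claw":-1,"tx":0,"ty":0,"tz":0,"wx":0,"wy":0,"wz":0},{"claw":-1,"tx":0,"ty":0,"tz":0,"wx":0,"wy":0,"wz":0},{"claw":-1,"tx":0,"ty":0,"tz":0,"wx":0,"wy":0,"wz":0},{"claw":-1,"tx":0,"ty":0,"tz":0,"wx":0,"wy":0,"wz":0}]' 50
python3 -m jog '[{"claw":-1,"tx":0,"ty":0,"tz":0.02,"wx":0,"wy":0,"wz":0},{"claw":-1,"tx":0,"ty":0,"tz":0.035,"wx":0,"wy":0,"wz":0},{"claw":-1,"tx":0,"ty":0,"tz":0.04,"wx":0,"wy":0,"wz":0},{"claw":-1,"tx":0,"ty":0,"tz":0.04,"wx":0,"wy":0,"wz":0},{"claw":-1,"tx":0,"ty":0,"tz":0,"wx":0,"wy":0,"wz":0},{"claw":-1,"tx":0,"ty":0,"tz":0,"wx":0,"wy":0,"wz":0}]'
python3 - <<'E'
from h import *
s=cams.snapshot("wrist");cv2.imwrite("pics/w5.png",s["frame"])
a=cams.snapshot("side");cv2.imwrite("pics/s5.png",cv2.resize(a["frame"][60:300,160:400],None,fx=2.4,fy=2.4))
E
```

```text
t: 4.85
position: [461.1, -83.1, 43.6]
tool_rot: [-3.14, 0.004, -3.139]
ft_force: [0.4, 0.6, 5.1]
grip_width: 0.569
t: 5.45
position: [460.0, -82.6, 177.9]
tool_rot: [-3.14, 0.003, -3.139]
ft_force: [-0.2, 0.5, -2.5]
grip_width: 0.572
```

View pics/s5.png

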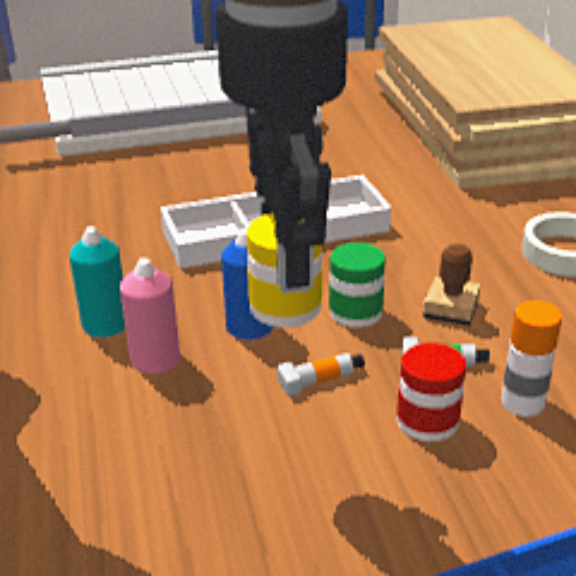

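View pics/w5.png

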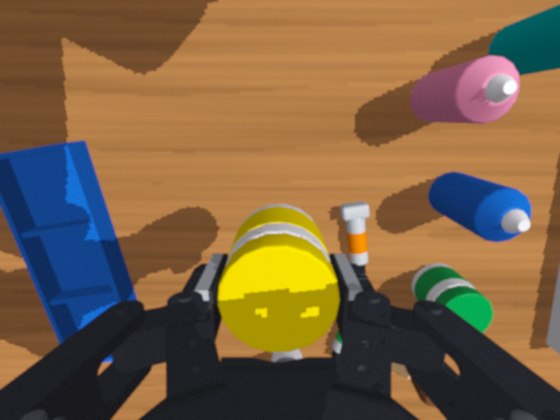

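```bash
python3 -m jog '[{"claw":-1,"tx":0.01,"ty":0.03,"tz":0,"wx":0,"wy":0,"wz":0.008},{"claw":-1,"tx":0.017,"ty":0.043,"tz":0,"wx":0,"wy":0,"wz":0.008},{"claw":-1,"tx":0.017,"ty":0.043,"tz":0,"wx":0,"wy":0,"wz":0.008},{"claw":-1,"tx":0.017,"ty":0.043,"tz":0,"wx":0,"wy":0,"wz":0.008},{"claw":-1,"tx":0.017,"ty":0.043,"tz":0,"wx":0,"wy":0,"wz":0.008},{"claw":-1,"tx":0.017,"ty":0.043,"tz":0,"wx":0,"wy":0,"wz":0.008},{"claw":-1,"tx":0.017,"ty":0.043,"tz":0,"wx":0,"wy":0,"wz":0.008},{"claw":-1,"tx":0.017,"ty":0.043,"tz":0,"wx":0,"wy":0,"wz":0.008},{"claw":-1,"tx":0.007,"ty":0.016,"tz":0,"wx":0,"wy":0,"wz":0},{"claw":-1,"tx":0,"ty":0,"tz":-0.04,"wx":0,"wy":0,"wz":0},{"claw":-1,"tx":0,"ty":0,"tz":-0.03,"wx":0,"wy":0,"wz":0},{"claw":-1,"tx":0,"ty":0,"tz":0,"wx":0,"wy":0,"wz":0}]'
python3 - <<'E'
from h import *
s=cams.snapshot("wrist");cv2.imwrite("pics/w6.png",s["frame"])
a=cams.snapshot("scene")["frame"][180:350,330:470];b=cams.snapshot("side")["frame"][80:200,200:360]
cv2.imwrite("pics/s6.png",np.hstack([cv2.resize(a,(370,450)),cv2.resize(b,(430,450))]))
E
```

```text
t: 6.75
position: [589.7, 263.6, 98.2]
tool_rot: [-3.14, -0.015, -3.038]
ft_force: [-0.6, -1.1, -2.0]
grip_width: 0.57
```

View pics/w6.png

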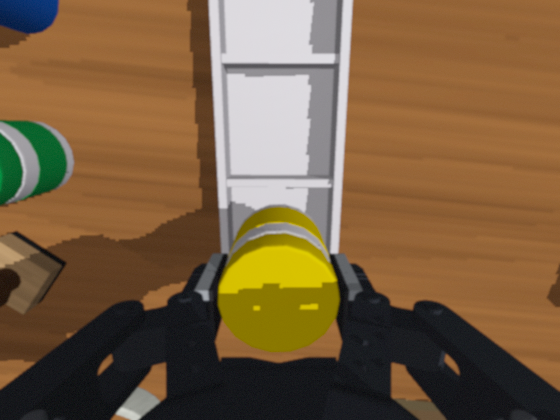

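View pics/s6.png

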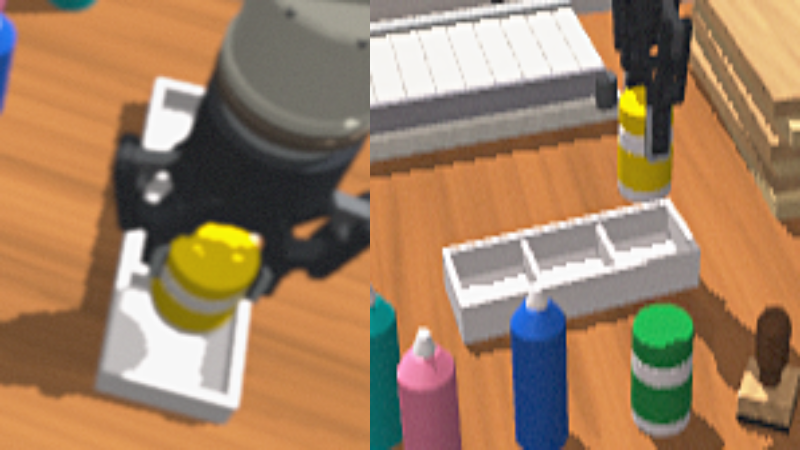

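```bash
python3 -m jog '[{"claw":-1,"tx":0.004,"ty":0,"tz":0,"wx":0,"wy":0,"wz":0},{"claw":-1,"tx":0,"ty":0,"tz":0,"wx":0,"wy":0,"wz":0}]'
python3 - <<'E'
from h import *
o=sensors.observe();s=cams.snapshot("wrist");T=toolT(s,o);print(o["position"],o["tool_rot"])
for u in [(280,59),(280,182)]: print(onplane(s,u,28,T).round(1))
E
```

```text
t: 7.1
position: [601.1, 264.8, 108.6]
tool_rot: [3.141, 0.004, -3.039]
ft_force: [-0.6, -0.6, -1.1]
grip_width: 0.57
[601.06797569 264.78578698 108.57952864] [ 3.14115799  0.0041313  -3.039179  ]
[495.2 254.9  28. ]
[571.  262.7  28. ]
```

```bash
python3 -m jog '[{"claw":-1,"tx":-0.006,"ty":0,"tz":0,"wx":0,"wy":0,"wz":0},{"claw":-1,"tx":0,"ty":0,"tz":0,"wx":0,"wy":0,"wz":0},{"claw":-1,"tx":0,"ty":0,"tz":0,"wx":0,"wy":0,"wz":0}]'
python3 - <<'E'
from h import *
o=sensors.observe();s=cams.snapshot("wrist");T=toolT(s,o);print(o["position"],o["tool_rot"])
f=s["frame"];cv2.imwrite("pics/w7.png",f)
g=f[:,280].astype(int).sum(1);print(g[:215].tolist())
np.savez("w7.npz",T=T,f=f)
E
```

```text
t: 7.45
position: [592.9, 264.8, 106.4]
tool_rot: [3.142, -0.0, -3.039]
ft_force: [-0.4, 0.3, -1.1]
grip_width: 0.572
[592.90599647 264.79385007 106.40186132] [ 3.14159012e+00 -6.28737735e-05 -3.03852861e+00]
[664, 664, 663, 663, 666, 665, 666, 664, 665, 664, 666, 665, 665, 665, 666, 664, 666, 665, 665, 666, 665, 663, 666, 665, 665, 665, 664, 665, 664, 665, 664, 664, 664, 664, 665, 663, 664, 663, 664, 665, 664, 664, 665, 664, 664, 662, 662, 664, 660, 663, 665, 665, 662, 663, 666, 665, 632, 507, 343, 266, 264, 295, 357, 415, 434, 438, 438, 438, 445, 520, 615, 655, 662, 662, 661, 660, 660, 662, 661, 661, 660, 661, 658, 661, 662, 660, 659, 658, 658, 658, 658, 660, 659, 658, 657, 656, 658, 658, 659, 659, 659, 656, 656, 657, 656, 657, 657, 656, 657, 657, 658, 658, 657, 656, 657, 655, 654, 656, 656, 655, 655, 654, 656, 655, 654, 655, 654, 655, 654, 656, 653, 656, 653, 653, 653, 651, 653, 654, 651, 652, 652, 653, 652, 653, 652, 651, 650, 651, 651, 649, 650, 650, 650, 652, 651, 649, 649, 652, 651, 650, 650, 650, 650, 651, 646, 639, 588, 497, 421, 425, 519, 608, 641, 648, 645, 646, 647, 644, 644, 648, 646, 646, 646, 644, 647, 645, 647, 644, 645, 643, 645, 647, 644, 643, 644, 645, 642, 642, 642, 644, 645, 643, 642, 613, 525, 422, 369, 318, 258, 258, 260, 259, 260, 263, 259]
```

View pics/w7.png

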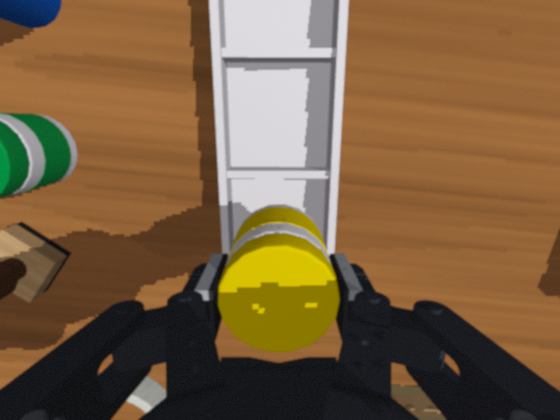

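Run:
```python
from h import *
s=cams.snapshot("wrist");T=np.load("w7.npz")["T"]
for u in [(280,53),(280,174),(221,174),(338,174)]: print(onplane(s,u,28,T).round(1))
```

```text
[483.7 254.4  28. ]
[556.7 262.   28. ]
[560.8 222.8  28. ]
[552.8 300.5  28. ]
```

```bash
python3 -m jog '[{"claw":-1,"tx":0.001,"ty":0,"tz":-0.03,"wx":0,"wy":0,"wz":0},{"claw":-1,"tx":0,"ty":0,"tz":-0.016,"wx":0,"wy":0,"wz":0},{"claw":-1,"tx":0,"ty":0,"tz":-0.005,"wx":0,"wy":0,"wz":0},{"claw":-1,"tx":0,"ty":0,"tz":-0.003,"wx":0,"wy":0,"wz":0},{"claw":-1,"tx":0,"ty":0,"tz":0,"wx":0,"wy":0,"wz":0},{"claw":-1,"tx":0,"ty":0,"tz":0,"wx":0,"wy":0,"wz":0}]'
```

```text
t: 8.15
position: [595.0, 264.9, 53.4]
tool_rot: [3.141, 0.002, -3.039]
ft_force: [-0.1, 0.5, -1.4]
grip_width: 0.575
```

```bash
python3 -m jog '[{"claw":-1,"tx":0,"ty":0,"tz":-0.003,"wx":0,"wy":0,"wz":0},{"claw":-1,"tx":0,"ty":0,"tz":-0.001,"wx":0,"wy":0,"wz":0},{"claw":-1,"tx":0,"ty":0,"tz":0,"wx":0,"wy":0,"wz":0},{"claw":-1,"tx":0,"ty":0,"tz":0,"wx":0,"wy":0,"wz":0}]'
```

```text
t: 8.55
position: [594.4, 264.8, 48.7]
tool_rot: [3.142, 0.001, -3.039]
ft_force: [-0.2, -0.3, 0.4]
grip_width: 0.576
```

The force shows the weight has been taken by the floor. Releasing and retreating upward.

```bash
python3 -m jog '[{"claw":0.3,"tx":0,"ty":0,"tz":0,"wx":0,"wy":0,"wz":0},{"claw":0.5,"tx":0,"ty":0,"tz":0,"wx":0,"wy":0,"wz":0},{"claw":1,"tx":0,"ty":0,"tz":0,"wx":0,"wy":0,"wz":0},{"claw":1,"tx":0,"ty":0,"tz":0,"wx":0,"wy":0,"wz":0},{"claw":1,"tx":0,"ty":0,"tz":0,"wx":0,"wy":0,"wz":0},{"claw":1,"tx":0,"ty":0,"tz":0.02,"wx":0,"wy":0,"wz":0},{"claw":1,"tx":0,"ty":0,"tz":0.04,"wx":0,"wy":0,"wz":0},{"claw":1,"tx":0,"ty":0,"tz":0.045,"wx":0,"wy":0,"wz":0},{"claw":1,"tx":0,"ty":0,"tz":0.045,"wx":0,"wy":0,"wz":0},{"claw":1,"tx":0,"ty":0,"tz":0,"wx":0,"wy":0,"wz":0}]'
python3 - <<'E'
from h import *
s=cams.snapshot("wrist");cv2.imwrite("pics/w8.png",s["frame"])
E
```

```text
t: 9.55
position: [598.5, 265.9, 207.4]
tool_rot: [3.14, 0.015, -3.039]
ft_force: [1.1, 0.4, 0.2]
grip_width: 1.0
```

View pics/w8.png

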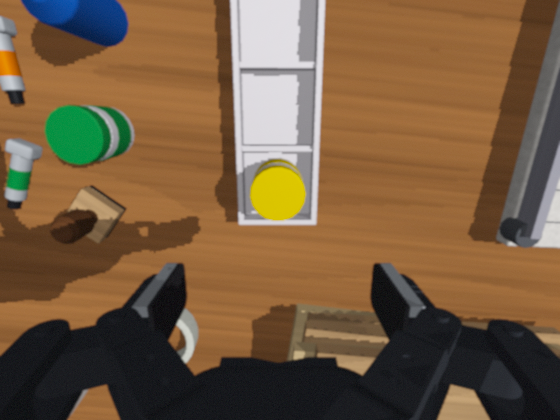

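The yellow pot stands in the end well at (278,190). Now the stamp.

```bash
python3 -m jog '[{"claw":1,"tx":0.01,"ty":-0.039,"tz":-0.01,"wx":0,"wy":0,"wz":0},{"claw":1,"tx":0.01,"ty":-0.039,"tz":-0.01,"wx":0,"wy":0,"wz":0},{"claw":1,"tx":0.01,"ty":-0.039,"tz":-0.01,"wx":0,"wy":0,"wz":0},{"claw":1,"tx":0.01,"ty":-0.039,"tz":-0.01,"wx":0,"wy":0,"wz":0},{"claw":1,"tx":0.01,"ty":-0.036,"tz":-0.01,"wx":0,"wy":0,"wz":0},{"claw":1,"tx":0,"ty":0,"tz":0,"wx":0,"wy":0,"wz":0},{"claw":1,"tx":0,"ty":0,"tz":0,"wx":0,"wy":0,"wz":0},{"claw":1,"tx":0,"ty":0,"tz":0,"wx":0,"wy":0,"wz":0}]'
python3 - <<'E'
from h import *
o=sensors.observe();s=cams.snapshot("wrist");T=toolT(s,o);print(o["position"],o["tool_rot"])
f=s["frame"];cv2.imwrite("pics/w9.png",f);np.savez("w9.npz",T=T,f=f)
for k in blobs(f,(0,60,10),(14,255,110),(180,150,380,330),60)[:3]:
    print(k[:3],onplane(s,k[1],52,T).round(1))
E
```

```text
t: 10.4
position: [643.7, 73.7, 147.7]
tool_rot: [3.141, -0.001, -3.038]
ft_force: [-0.3, -0.5, 0.6]
grip_width: 1.0
[643.65698934  73.67850643 147.66460276] [ 3.14100953e+00 -1.14216632e-03 -3.03792688e+00]
(2105, [225.7, 237.0], [180, 204, 111, 112]) [662.9  35.   52. ]
(270, [246.5, 197.2], [222, 176, 47, 39]) [630.   48.5  52. ]
(106, [373.3, 289.5], [370, 263, 10, 58]) [696.1 156.1  52. ]
```

View pics/w9.png

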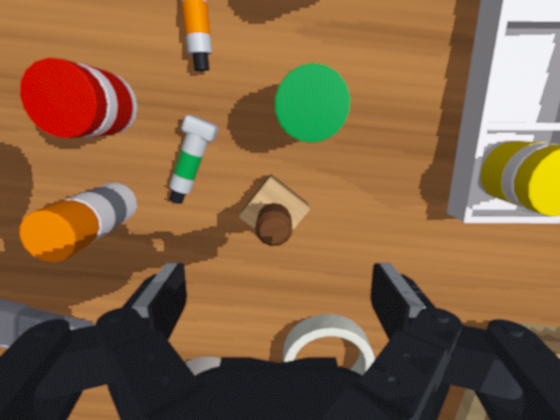

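Run:
```python
from h import *
s=cams.snapshot("wrist");T=np.load("w9.npz")["T"]
for u,z in [((274,225),60),((274.5,210),20),((272,177),20),((240,213),20),((309,207.5),20)]: print(onplane(s,u,z,T).round(1))
```

```text
[646.8  70.7  60. ]
[646.9  70.7  20. ]
[618.8  65.8  20. ]
[652.6  41.5  20. ]
[641.7  99.7  20. ]
```

The stamp is at (647,70.7) from both the knob and the base, with its base about 41° off the tray. I'll turn the jaws to the base edges before grasping so that it can be set square in the well.

```bash
python3 -m jog '[{"claw":1,"tx":0.003,"ty":-0.003,"tz":-0.005,"wx":0,"wy":0,"wz":-0.091},{"claw":1,"tx":0,"ty":0,"tz":-0.01,"wx":0,"wy":0,"wz":-0.091},{"claw":1,"tx":0,"ty":0,"tz":-0.01,"wx":0,"wy":0,"wz":-0.091},{"claw":1,"tx":0,"ty":0,"tz":-0.01,"wx":0,"wy":0,"wz":-0.091},{"claw":1,"tx":0,"ty":0,"tz":-0.01,"wx":0,"wy":0,"wz":-0.091},{"claw":1,"tx":0,"ty":0,"tz":0,"wx":0,"wy":0,"wz":0},{"claw":1,"tx":0,"ty":0,"tz":0,"wx":0,"wy":0,"wz":0}]'
python3 - <<'E'
from h import *
s=cams.snapshot("wrist");cv2.imwrite("pics/w10.png",s["frame"])
E
```

```text
t: 11.2
position: [647.2, 70.5, 103.6]
tool_rot: [3.142, 0.0, 2.534]
ft_force: [0.3, 0.2, 0.1]
grip_width: 1.003
```

View pics/w10.png

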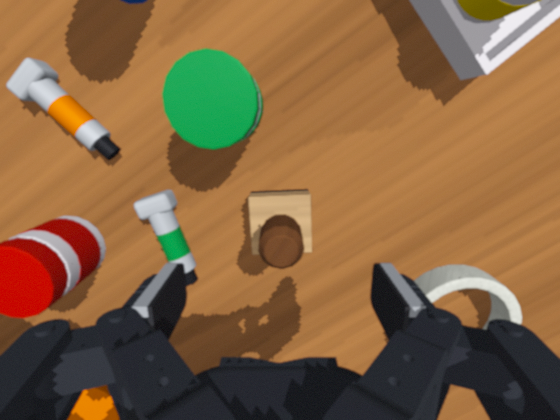

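```bash
python3 -m jog '[{"claw":1,"tx":0,"ty":0,"tz":-0.035,"wx":0,"wy":0,"wz":0},{"claw":1,"tx":0,"ty":0,"tz":-0.025,"wx":0,"wy":0,"wz":0},{"claw":1,"tx":0,"ty":0,"tz":0,"wx":0,"wy":0,"wz":0},{"claw":-1,"tx":0,"ty":0,"tz":0,"wx":0,"wy":0,"wz":0},{"claw":-1,"tx":0,"ty":0,"tz":0,"wx":0,"wy":0,"wz":0},{"claw":-1,"tx":0,"ty":0,"tz":0,"wx":0,"wy":0,"wz":0},{"claw":-1,"tx":0,"ty":0,"tz":0,"wx":0,"wy":0,"wz":0},{"claw":-1,"tx":0,"ty":0,"tz":0,"wx":0,"wy":0,"wz":0},{"claw":-1,"tx":0,"ty":0,"tz":0,"wx":0,"wy":0,"wz":0},{"claw":-1,"tx":0,"ty":0,"tz":0,"wx":0,"wy":0,"wz":0},{"claw":-1,"tx":0,"ty":0,"tz":0,"wx":0,"wy":0,"wz":0},{"claw":-1,"tx":0,"ty":0,"tz":0,"wx":0,"wy":0,"wz":0}]' 40
python3 -m jog '[{"claw":-1,"tx":0,"ty":0,"tz":0,"wx":0,"wy":0,"wz":0},{"claw":-1,"tx":0,"ty":0,"tz":0,"wx":0,"wy":0,"wz":0}]'
```

```text
t: 12.45
position: [648.3, 69.7, 44.9]
tool_rot: [3.14, 0.002, 2.53]
ft_force: [-1.5, 0.6, 6.3]
grip_width: 0.314
t: 12.65
position: [648.2, 69.7, 44.9]
tool_rot: [3.14, 0.002, 2.53]
ft_force: [-1.0, -0.0, 6.7]
grip_width: 0.316
```

```bash
python3 -m jog '[{"claw":-1,"tx":0,"ty":0,"tz":0.02,"wx":0,"wy":0,"wz":0},{"claw":-1,"tx":0,"ty":0,"tz":0.035,"wx":0,"wy":0,"wz":0},{"claw":-1,"tx":0,"ty":0,"tz":0.035,"wx":0,"wy":0,"wz":0},{"claw":-1,"tx":-0.01,"ty":0.015,"tz":0.02,"wx":0,"wy":0,"wz":0.05},{"claw":-1,"tx":-0.022,"ty":0.033,"tz":0,"wx":0,"wy":0,"wz":0.081},{"claw":-1,"tx":-0.024,"ty":0.035,"tz":0,"wx":0,"wy":0,"wz":0.081},{"claw":-1,"tx":-0.024,"ty":0.035,"tz":0,"wx":0,"wy":0,"wz":0.081},{"claw":-1,"tx":-0.024,"ty":0.035,"tz":0,"wx":0,"wy":0,"wz":0.081},{"claw":-1,"tx":-0.024,"ty":0.035,"tz":0,"wx":0,"wy":0,"wz":0.081},{"claw":-1,"tx":0,"ty":0,"tz":0,"wx":0,"wy":0,"wz":0},{"claw":-1,"tx":0,"ty":0,"tz":0,"wx":0,"wy":0,"wz":0},{"claw":-1,"tx":0,"ty":0,"tz":0,"wx":0,"wy":0,"wz":0}]'
python3 - <<'E'
from h import *
s=cams.snapshot("wrist");cv2.imwrite("pics/w11.png",s["frame"])
E
```

```text
t: 13.85
position: [519.7, 257.0, 153.2]
tool_rot: [-3.141, 0.0, -3.04]
ft_force: [0.6, 0.7, -0.1]
grip_width: 0.312
```

View pics/w11.png

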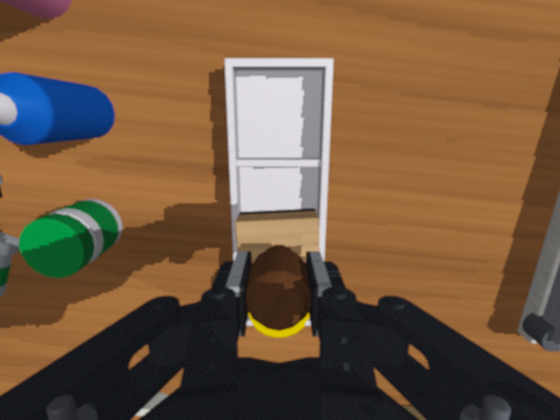

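```bash
python3 -m jog '[{"claw":-1,"tx":0.001,"ty":0.001,"tz":-0.035,"wx":0,"wy":0,"wz":0},{"claw":-1,"tx":0,"ty":0,"tz":-0.035,"wx":0,"wy":0,"wz":0},{"claw":-1,"tx":0,"ty":0,"tz":-0.02,"wx":0,"wy":0,"wz":0},{"claw":-1,"tx":0,"ty":0,"tz":-0.005,"wx":0,"wy":0,"wz":0},{"claw":-1,"tx":0,"ty":0,"tz":-0.003,"wx":0,"wy":0,"wz":0},{"claw":-1,"tx":0,"ty":0,"tz":0,"wx":0,"wy":0,"wz":0},{"claw":-1,"tx":0,"ty":0,"tz":0,"wx":0,"wy":0,"wz":0},{"claw":-1,"tx":0,"ty":0,"tz":0,"wx":0,"wy":0,"wz":0}]'
python3 - <<'E'
from h import *
s=cams.snapshot("wrist");cv2.imwrite("pics/w12.png",s["frame"])
E
```

```text
t: 14.7
position: [521.2, 258.9, 56.6]
tool_rot: [3.141, 0.002, -3.039]
ft_force: [-0.5, 0.6, -0.6]
grip_width: 0.311
```

View pics/w12.png

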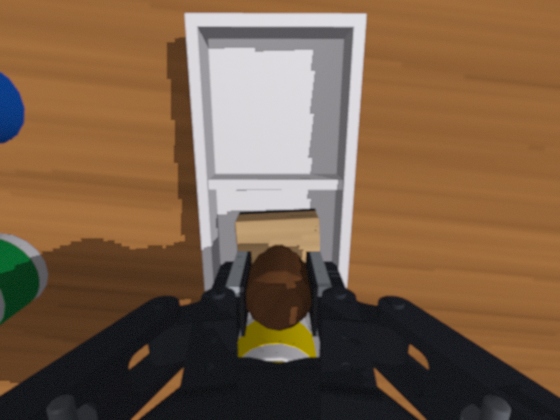

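```bash
python3 -m jog '[{"claw":-1,"tx":0,"ty":0,"tz":-0.004,"wx":0,"wy":0,"wz":0},{"claw":-1,"tx":0,"ty":0,"tz":-0.002,"wx":0,"wy":0,"wz":0},{"claw":-1,"tx":0,"ty":0,"tz":0,"wx":0,"wy":0,"wz":0},{"claw":-1,"tx":0,"ty":0,"tz":0,"wx":0,"wy":0,"wz":0}]'
```

```text
t: 15.15
position: [520.4, 258.9, 49.9]
tool_rot: [3.141, 0.0, -3.039]
ft_force: [-1.9, -0.1, 5.4]
grip_width: 0.312
```

On the floor (5 N up). Releasing and looking.

```bash
python3 -m jog '[{"claw":-0.2,"tx":0,"ty":0,"tz":0,"wx":0,"wy":0,"wz":0},{"claw":0,"tx":0,"ty":0,"tz":0,"wx":0,"wy":0,"wz":0},{"claw":0.5,"tx":0,"ty":0,"tz":0,"wx":0,"wy":0,"wz":0},{"claw":1,"tx":0,"ty":0,"tz":0,"wx":0,"wy":0,"wz":0},{"claw":1,"tx":0,"ty":0,"tz":0,"wx":0,"wy":0,"wz":0},{"claw":1,"tx":0,"ty":0,"tz":0,"wx":0,"wy":0,"wz":0},{"claw":1,"tx":0,"ty":0,"tz":0.02,"wx":0,"wy":0,"wz":0},{"claw":1,"tx":0,"ty":0,"tz":0.04,"wx":0,"wy":0,"wz":0},{"claw":1,"tx":0,"ty":0,"tz":0.045,"wx":0,"wy":0,"wz":0},{"claw":1,"tx":0,"ty":0,"tz":0.045,"wx":0,"wy":0,"wz":0},{"claw":1,"tx":0,"ty":0,"tz":0,"wx":0,"wy":0,"wz":0}]'
python3 - <<'E'
from h import *
s=cams.snapshot("wrist");cv2.imwrite("pics/w13.png",s["frame"])
E
```

```text
t: 16.25
position: [524.5, 260.0, 207.6]
tool_rot: [3.139, 0.014, -3.039]
ft_force: [0.6, -0.1, 0.3]
grip_width: 0.998
```

View pics/w13.png

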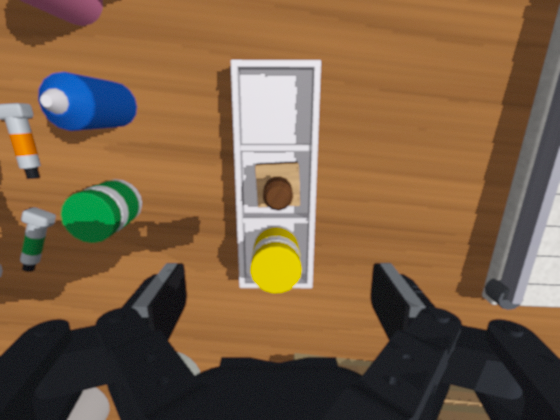

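The stamp stands upright in the middle well at (277,188). Now the blue bottle.

```bash
python3 -m jog '[{"claw":1,"tx":-0.016,"ty":-0.043,"tz":0,"wx":0,"wy":0,"wz":0},{"claw":1,"tx":-0.016,"ty":-0.043,"tz":0,"wx":0,"wy":0,"wz":0},{"claw":1,"tx":-0.016,"ty":-0.043,"tz":0,"wx":0,"wy":0,"wz":0},{"claw":1,"tx":-0.015,"ty":-0.041,"tz":-0.01,"wx":0,"wy":0,"wz":0},{"claw":1,"tx":0,"ty":0,"tz":-0.03,"wx":0,"wy":0,"wz":0},{"claw":1,"tx":0,"ty":0,"tz":-0.02,"wx":0,"wy":0,"wz":0},{"claw":1,"tx":0,"ty":0,"tz":0,"wx":0,"wy":0,"wz":0},{"claw":1,"tx":0,"ty":0,"tz":0,"wx":0,"wy":0,"wz":0}]'
python3 - <<'E'
from h import *
o=sensors.observe();s=cams.snapshot("wrist");f=s["frame"];cv2.imwrite("pics/w14.png",f);T=toolT(s,o);print(o["position"])
k=blobs(f,(108,120,40),(125,255,255),(180,100,400,330))[0];print(k[:3]);print(proj(s,(457.5,89.5,100),T),proj(s,(457.5,89.5,0),T))
h=blobs(f,(0,0,140),(180,70,255),(230,180,330,330));print([(x[:3],onplane(s,x[1],95,T).round(1)) for x in h[:3]])
E
```

```text
t: 17.1
position: [456.6, 88.8, 138.7]
tool_rot: [3.141, -0.002, -3.039]
ft_force: [0.5, 0.0, -0.0]
grip_width: 0.997
[456.63197344  88.83660379 138.71789155]
(1789, [272.8, 223.6], [244, 184, 66, 84])
(np.float64(279.7649907015233), np.float64(249.33770303090225)) (np.float64(279.06198344123857), np.float64(204.46822837899458))
[((542, [276.6, 244.5], [263, 233, 29, 26]), array([456.7,  87.6,  95. ])), ((428, [272.5, 313.1], [243, 304, 51, 26]), array([503.7,  89.7,  95. ])), ((126, [276.4, 289.9], [259, 284, 32, 19]), array([486.9,  90.5,  95. ]))]
```

View pics/w14.png

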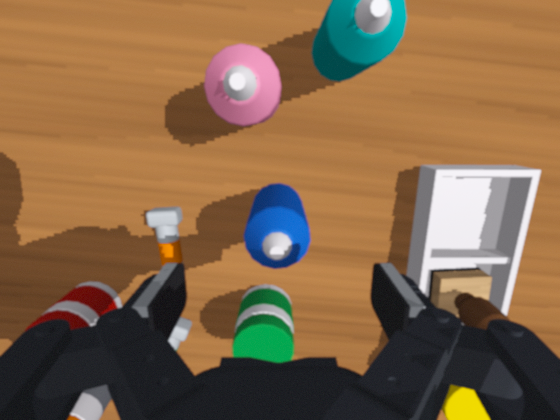

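Centred on the bottle at (277,244). Next, down to TCP 52, grip, and lift.

```bash
python3 -m jog '[{"claw":1,"tx":0.001,"ty":-0.001,"tz":-0.035,"wx":0,"wy":0,"wz":0},{"claw":1,"tx":0,"ty":0,"tz":-0.03,"wx":0,"wy":0,"wz":0},{"claw":1,"tx":0,"ty":0,"tz":-0.021,"wx":0,"wy":0,"wz":0},{"claw":1,"tx":0,"ty":0,"tz":0,"wx":0,"wy":0,"wz":0},{"claw":-1,"tx":0,"ty":0,"tz":0,"wx":0,"wy":0,"wz":0},{"claw":-1,"tx":0,"ty":0,"tz":0,"wx":0,"wy":0,"wz":0},{"claw":-1,"tx":0,"ty":0,"tz":0,"wx":0,"wy":0,"wz":0},{"claw":-1,"tx":0,"ty":0,"tz":0,"wx":0,"wy":0,"wz":0},{"claw":-1,"tx":0,"ty":0,"tz":0,"wx":0,"wy":0,"wz":0},{"claw":-1,"tx":0,"ty":0,"tz":0,"wx":0,"wy":0,"wz":0},{"claw":-1,"tx":0,"ty":0,"tz":0,"wx":0,"wy":0,"wz":0},{"claw":-1,"tx":0,"ty":0,"tz":0,"wx":0,"wy":0,"wz":0}]' 50
python3 -m jog '[{"claw":-1,"tx":0,"ty":0,"tz":0.02,"wx":0,"wy":0,"wz":0},{"claw":-1,"tx":0,"ty":0,"tz":0.035,"wx":0,"wy":0,"wz":0},{"claw":-1,"tx":0,"ty":0,"tz":0.035,"wx":0,"wy":0,"wz":0},{"claw":-1,"tx":0,"ty":0,"tz":0,"wx":0,"wy":0,"wz":0},{"claw":-1,"tx":0,"ty":0,"tz":0,"wx":0,"wy":0,"wz":0}]'
```

```text
t: 18.35
position: [459.8, 87.7, 55.2]
tool_rot: [-3.141, 0.003, -3.039]
ft_force: [-0.9, 0.8, 5.8]
grip_width: 0.499
t: 18.85
position: [459.0, 87.7, 144.5]
tool_rot: [-3.141, 0.003, -3.039]
ft_force: [-0.0, -0.1, -1.5]
grip_width: 0.5
```

```bash
python3 -m jog '[{"claw":-1,"tx":-0.003,"ty":0.025,"tz":0,"wx":0,"wy":0,"wz":0},{"claw":-1,"tx":-0.004,"ty":0.04,"tz":0,"wx":0,"wy":0,"wz":0},{"claw":-1,"tx":-0.004,"ty":0.042,"tz":0,"wx":0,"wy":0,"wz":0},{"claw":-1,"tx":-0.002,"ty":0.035,"tz":0,"wx":0,"wy":0,"wz":0},{"claw":-1,"tx":0,"ty":0.02,"tz":0,"wx":0,"wy":0,"wz":0},{"claw":-1,"tx":0,"ty":0,"tz":0,"wx":0,"wy":0,"wz":0},{"claw":-1,"tx":0,"ty":0,"tz":-0.03,"wx":0,"wy":0,"wz":0},{"claw":-1,"tx":0,"ty":0,"tz":-0.02,"wx":0,"wy":0,"wz":0},{"claw":-1,"tx":0,"ty":0,"tz":0,"wx":0,"wy":0,"wz":0},{"claw":-1,"tx":0,"ty":0,"tz":0,"wx":0,"wy":0,"wz":0}]'
python3 - <<'E'
from h import *
s=cams.snapshot("wrist");cv2.imwrite("pics/w15.png",s["frame"])
a=cams.snapshot("scene")["frame"][130:350,330:470];b=cams.snapshot("side")["frame"][80:200,180:360]
cv2.imwrite("pics/s15.png",np.hstack([cv2.resize(a,(320,500)),cv2.resize(b,(480,500))]))
E
```

```text
t: 19.85
position: [444.7, 248.9, 92.7]
tool_rot: [-3.141, -0.002, -3.039]
ft_force: [0.3, -0.5, -0.5]
grip_width: 0.5
```

View pics/w15.png

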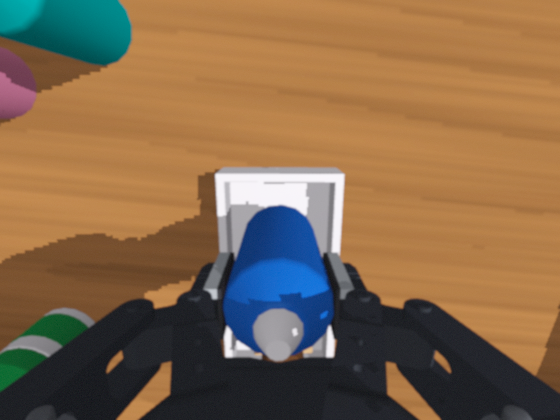

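View pics/s15.png

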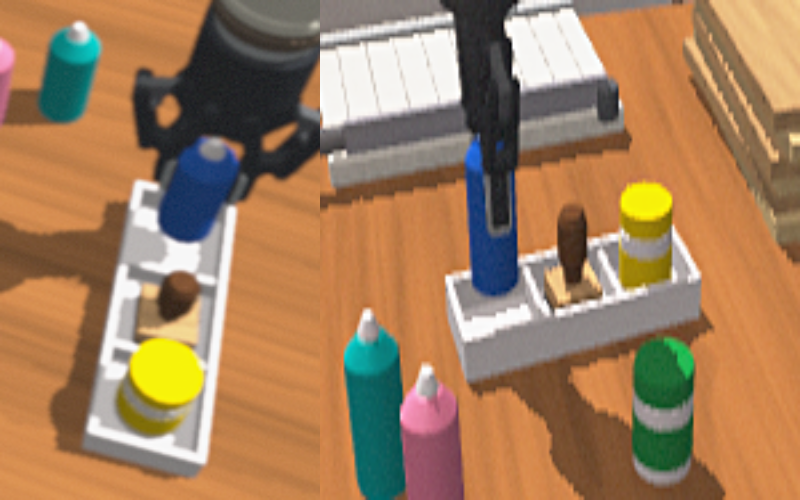

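```bash
python3 -m jog '[{"claw":-1,"tx":0.001,"ty":0,"tz":-0.02,"wx":0,"wy":0,"wz":0},{"claw":-1,"tx":0,"ty":0,"tz":-0.008,"wx":0,"wy":0,"wz":0},{"claw":-1,"tx":0,"ty":0,"tz":-0.003,"wx":0,"wy":0,"wz":0},{"claw":-1,"tx":0,"ty":0,"tz":-0.002,"wx":0,"wy":0,"wz":0},{"claw":-1,"tx":0,"ty":0,"tz":0,"wx":0,"wy":0,"wz":0},{"claw":-1,"tx":0,"ty":0,"tz":0,"wx":0,"wy":0,"wz":0}]'
```

```text
t: 20.6
position: [446.7, 249.9, 60.9]
tool_rot: [3.141, 0.001, -3.039]
ft_force: [0.1, -1.0, -1.3]
grip_width: 0.5
```

```bash
python3 -m jog '[{"claw":-1,"tx":0,"ty":0,"tz":-0.002,"wx":0,"wy":0,"wz":0},{"claw":-1,"tx":0,"ty":0,"tz":0,"wx":0,"wy":0,"wz":0},{"claw":-1,"tx":0,"ty":0,"tz":0,"wx":0,"wy":0,"wz":0}]'
```

```text
t: 20.9
position: [447.1, 250.0, 60.2]
tool_rot: [3.142, 0.001, -3.039]
ft_force: [-4.2, -0.9, 10.6]
grip_width: 0.501
```

```bash
python3 -m jog '[{"claw":0.15,"tx":0,"ty":0,"tz":0,"wx":0,"wy":0,"wz":0},{"claw":0.3,"tx":0,"ty":0,"tz":0,"wx":0,"wy":0,"wz":0},{"claw":0.6,"tx":0,"ty":0,"tz":0,"wx":0,"wy":0,"wz":0},{"claw":1,"tx":0,"ty":0,"tz":0,"wx":0,"wy":0,"wz":0},{"claw":1,"tx":0,"ty":0,"tz":0,"wx":0,"wy":0,"wz":0},{"claw":1,"tx":0,"ty":0,"tz":0.02,"wx":0,"wy":0,"wz":0},{"claw":1,"tx":0,"ty":0,"tz":0.04,"wx":0,"wy":0,"wz":0},{"claw":1,"tx":0,"ty":0,"tz":0.045,"wx":0,"wy":0,"wz":0},{"claw":1,"tx":0,"ty":0,"tz":0.045,"wx":0,"wy":0,"wz":0},{"claw":1,"tx":0,"ty":0,"tz":0,"wx":0,"wy":0,"wz":0}]'
python3 - <<'E'
from h import *
s=cams.snapshot("wrist");cv2.imwrite("pics/w16.png",s["frame"])
E
```

```text
t: 21.9
position: [450.3, 251.0, 215.8]
tool_rot: [3.139, 0.014, -3.039]
ft_force: [1.4, 0.5, -0.3]
grip_width: 0.997
```

View pics/w16.png

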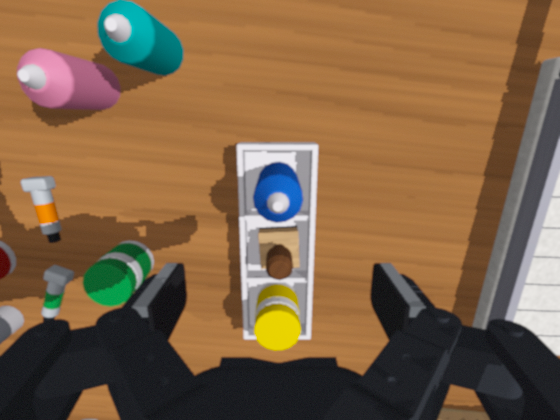

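The white kit is complete: bottle (277,195), stamp (278,262) and yellow pot (278,318), all upright. Now the red pot.

```bash
python3 -m jog '[{"claw":1,"tx":0.016,"ty":-0.041,"tz":0,"wx":0,"wy":0,"wz":0.004},{"claw":1,"tx":0.016,"ty":-0.041,"tz":0,"wx":0,"wy":0,"wz":0.004},{"claw":1,"tx":0.016,"ty":-0.041,"tz":0,"wx":0,"wy":0,"wz":0.004},{"claw":1,"tx":0.016,"ty":-0.041,"tz":0,"wx":0,"wy":0,"wz":0.004},{"claw":1,"tx":0.016,"ty":-0.041,"tz":0,"wx":0,"wy":0,"wz":0.004},{"claw":1,"tx":0.016,"ty":-0.041,"tz":0,"wx":0,"wy":0,"wz":0.004},{"claw":1,"tx":0.016,"ty":-0.041,"tz":-0.01,"wx":0,"wy":0,"wz":0.004},{"claw":1,"tx":0.014,"ty":-0.041,"tz":-0.03,"wx":0,"wy":0,"wz":0.006},{"claw":1,"tx":0,"ty":0,"tz":-0.04,"wx":0,"wy":0,"wz":0},{"claw":1,"tx":0,"ty":0,"tz":-0.02,"wx":0,"wy":0,"wz":0},{"claw":1,"tx":0,"ty":0,"tz":0,"wx":0,"wy":0,"wz":0},{"claw":1,"tx":0,"ty":0,"tz":0,"wx":0,"wy":0,"wz":0}]'
python3 - <<'E'
from h import *
o=sensors.observe();s=cams.snapshot("wrist");f=s["frame"];cv2.imwrite("pics/w17.png",f);T=toolT(s,o);print(o["position"])
k=blobs(f,(174,150,60),(5,255,255),(180,150,380,330))[0];print(k[:3],onplane(s,k[1],59,T))
E
```

```text
t: 23.15
position: [570.9, -75.9, 109.0]
tool_rot: [3.141, -0.002, -2.985]
ft_force: [0.0, 0.6, -0.2]
grip_width: 0.997
[570.86625519 -75.87923529 109.01147548]
(4878, [275.3, 243.6], [236, 205, 80, 78]) [573.12474828 -77.61638946  59.        ]
```

View pics/w17.png

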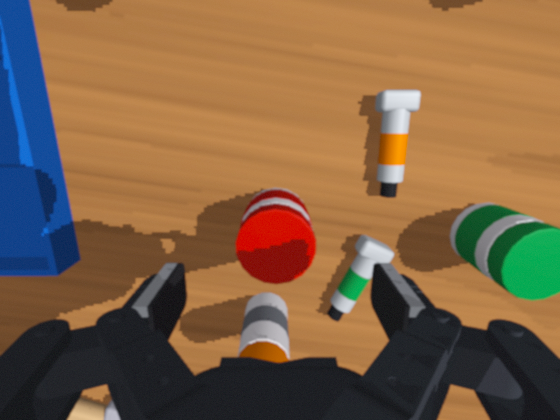

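Centred within about 2 mm. Next, down to TCP 43 and close.

```bash
python3 -m jog '[{"claw":1,"tx":0.002,"ty":-0.002,"tz":-0.03,"wx":0,"wy":0,"wz":0},{"claw":1,"tx":0,"ty":0,"tz":-0.025,"wx":0,"wy":0,"wz":0},{"claw":1,"tx":0,"ty":0,"tz":-0.011,"wx":0,"wy":0,"wz":0},{"claw":1,"tx":0,"ty":0,"tz":0,"wx":0,"wy":0,"wz":0},{"claw":-1,"tx":0,"ty":0,"tz":0,"wx":0,"wy":0,"wz":0},{"claw":-1,"tx":0,"ty":0,"tz":0,"wx":0,"wy":0,"wz":0},{"claw":-1,"tx":0,"ty":0,"tz":0,"wx":0,"wy":0,"wz":0},{"claw":-1,"tx":0,"ty":0,"tz":0,"wx":0,"wy":0,"wz":0},{"claw":-1,"tx":0,"ty":0,"tz":0,"wx":0,"wy":0,"wz":0},{"claw":-1,"tx":0,"ty":0,"tz":0,"wx":0,"wy":0,"wz":0},{"claw":-1,"tx":0,"ty":0,"tz":0,"wx":0,"wy":0,"wz":0},{"claw":-1,"tx":0,"ty":0,"tz":0,"wx":0,"wy":0,"wz":0}]' 50
python3 -m jog '[{"claw":-1,"tx":0,"ty":0,"tz":0.02,"wx":0,"wy":0,"wz":0},{"claw":-1,"tx":0,"ty":0,"tz":0.035,"wx":0,"wy":0,"wz":0},{"claw":-1,"tx":0,"ty":0,"tz":0.03,"wx":0,"wy":0,"wz":0},{"claw":-1,"tx":0,"ty":0,"tz":0.015,"wx":0,"wy":0,"wz":0},{"claw":-1,"tx":0,"ty":0,"tz":0,"wx":0,"wy":0,"wz":0},{"claw":-1,"tx":0,"ty":0,"tz":0,"wx":0,"wy":0,"wz":0}]'
```

```text
t: 24.4
position: [575.0, -78.6, 45.8]
tool_rot: [-3.14, 0.003, -2.985]
ft_force: [-0.4, 0.4, 7.2]
grip_width: 0.573
t: 25.0
position: [572.8, -78.0, 142.7]
tool_rot: [3.141, -0.001, -2.985]
ft_force: [-1.0, -0.3, -0.5]
grip_width: 0.574
```

```bash
python3 -m jog '[{"claw":-1,"tx":-0.013,"ty":-0.025,"tz":0,"wx":0,"wy":0,"wz":0},{"claw":-1,"tx":-0.02,"ty":-0.037,"tz":0,"wx":0,"wy":0,"wz":0},{"claw":-1,"tx":-0.022,"ty":-0.041,"tz":0,"wx":0,"wy":0,"wz":0},{"claw":-1,"tx":-0.022,"ty":-0.041,"tz":0,"wx":0,"wy":0,"wz":0},{"claw":-1,"tx":-0.022,"ty":-0.041,"tz":0,"wx":0,"wy":0,"wz":0},{"claw":-1,"tx":-0.02,"ty":-0.036,"tz":0,"wx":0,"wy":0,"wz":0},{"claw":-1,"tx":0,"ty":0,"tz":0,"wx":0,"wy":0,"wz":0},{"claw":-1,"tx":0,"ty":0,"tz":-0.03,"wx":0,"wy":0,"wz":0},{"claw":-1,"tx":0,"ty":0,"tz":-0.02,"wx":0,"wy":0,"wz":0},{"claw":-1,"tx":0,"ty":0,"tz":0,"wx":0,"wy":0,"wz":0},{"claw":-1,"tx":0,"ty":0,"tz":0,"wx":0,"wy":0,"wz":0}]'
python3 - <<'E'
from h import *
s=cams.snapshot("wrist");cv2.imwrite("pics/w18.png",s["frame"])
a=cams.snapshot("scene")["frame"][60:250,70:250];b=cams.snapshot("side")["frame"][180:390,230:450]
cv2.imwrite("pics/s18.png",np.hstack([cv2.resize(a,(400,420)),cv2.resize(b,(400,420))]))
E
```

```text
t: 26.1
position: [454.1, -298.0, 92.7]
tool_rot: [3.139, -0.002, -2.985]
ft_force: [0.4, -0.3, -0.8]
grip_width: 0.567
```

View pics/w18.png

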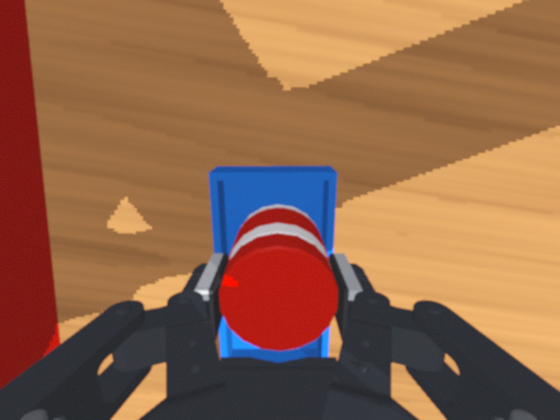

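View pics/s18.png

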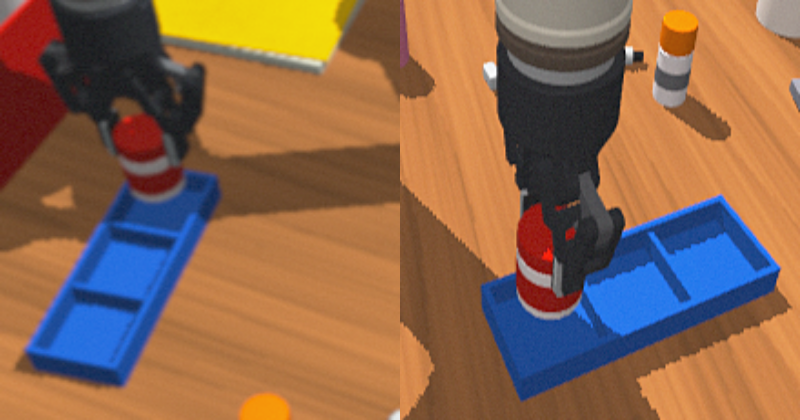

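Run:
```python
from h import *
o=sensors.observe();s=cams.snapshot("wrist");T=toolT(s,o);print(o["position"])
for u in [(211,168),(335,168),(273,168)]: print(onplane(s,u,28,T).round(1))
p,q=onplane(s,(211,168),28,T),onplane(s,(335,168),28,T);m=(p+q)/2;e=(q-p)/np.linalg.norm(q-p);print(m+40*np.array([e[1],-e[0],0]))
```

```text
[ 455.28853745 -299.49266258   94.94277086]
[ 420.5 -348.1   28. ]
[ 408.4 -271.2   28. ]
[ 414.4 -309.6   28. ]
[ 453.94800626 -303.43190082   28.        ]
```

```bash
python3 -m jog '[{"claw":-1,"tx":-0.001,"ty":-0.003,"tz":-0.02,"wx":0,"wy":0,"wz":0},{"claw":-1,"tx":0,"ty":0,"tz":-0.014,"wx":0,"wy":0,"wz":0},{"claw":-1,"tx":0,"ty":0,"tz":-0.005,"wx":0,"wy":0,"wz":0},{"claw":-1,"tx":0,"ty":0,"tz":-0.002,"wx":0,"wy":0,"wz":0},{"claw":-1,"tx":0,"ty":0,"tz":0,"wx":0,"wy":0,"wz":0},{"claw":-1,"tx":0,"ty":0,"tz":0,"wx":0,"wy":0,"wz":0}]'
```

```text
t: 26.9
position: [453.9, -302.5, 53.5]
tool_rot: [-3.141, 0.001, -2.985]
ft_force: [-0.4, -1.3, -0.3]
grip_width: 0.566
```

```bash
python3 -m jog '[{"claw":-1,"tx":0,"ty":0,"tz":-0.002,"wx":0,"wy":0,"wz":0},{"claw":-1,"tx":0,"ty":0,"tz":-0.001,"wx":0,"wy":0,"wz":0},{"claw":-1,"tx":0,"ty":0,"tz":0,"wx":0,"wy":0,"wz":0},{"claw":-1,"tx":0,"ty":0,"tz":0,"wx":0,"wy":0,"wz":0}]'
```

```text
t: 27.3
position: [453.8, -302.5, 50.8]
tool_rot: [-3.141, 0.0, -2.985]
ft_force: [-1.7, 1.8, 5.7]
grip_width: 0.572
```

```bash
python3 -m jog '[{"claw":0.3,"tx":0,"ty":0,"tz":0,"wx":0,"wy":0,"wz":0},{"claw":0.5,"tx":0,"ty":0,"tz":0,"wx":0,"wy":0,"wz":0},{"claw":1,"tx":0,"ty":0,"tz":0,"wx":0,"wy":0,"wz":0},{"claw":1,"tx":0,"ty":0,"tz":0,"wx":0,"wy":0,"wz":0},{"claw":1,"tx":0,"ty":0,"tz":0,"wx":0,"wy":0,"wz":0},{"claw":1,"tx":0,"ty":0,"tz":0.02,"wx":0,"wy":0,"wz":0},{"claw":1,"tx":0,"ty":0,"tz":0.04,"wx":0,"wy":0,"wz":0},{"claw":1,"tx":0,"ty":0,"tz":0.045,"wx":0,"wy":0,"wz":0},{"claw":1,"tx":0,"ty":0,"tz":0.03,"wx":0,"wy":0,"wz":0},{"claw":1,"tx":0,"ty":0,"tz":0,"wx":0,"wy":0,"wz":0},{"claw":1,"tx":0,"ty":0,"tz":0,"wx":0,"wy":0,"wz":0}]'
python3 - <<'E'
from h import *
s=cams.snapshot("wrist");cv2.imwrite("pics/w19.png",s["frame"])
E
```

```text
t: 28.4
position: [453.7, -302.3, 185.2]
tool_rot: [-3.141, 0.001, -2.985]
ft_force: [0.3, -0.1, 0.3]
grip_width: 1.0
```

View pics/w19.png

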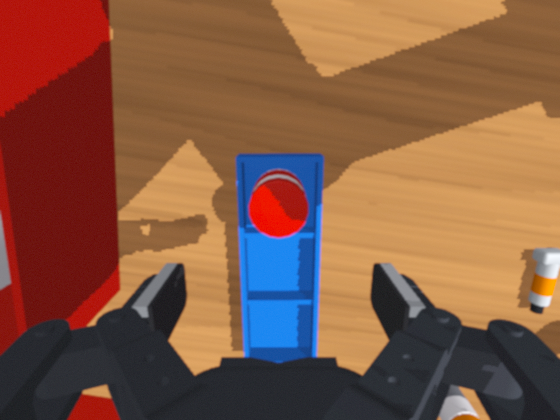

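The red pot stands in the first blue well at (278,203). Now the glue stick.

```bash
python3 -m jog '[{"claw":1,"tx":0.029,"ty":0.033,"tz":0,"wx":0,"wy":0,"wz":0},{"claw":1,"tx":0.029,"ty":0.033,"tz":0,"wx":0,"wy":0,"wz":0},{"claw":1,"tx":0.029,"ty":0.033,"tz":0,"wx":0,"wy":0,"wz":0},{"claw":1,"tx":0.029,"ty":0.033,"tz":0,"wx":0,"wy":0,"wz":0},{"claw":1,"tx":0.029,"ty":0.033,"tz":0,"wx":0,"wy":0,"wz":0},{"claw":1,"tx":0.029,"ty":0.033,"tz":0,"wx":0,"wy":0,"wz":0},{"claw":1,"tx":0.029,"ty":0.031,"tz":-0.02,"wx":0,"wy":0,"wz":0},{"claw":1,"tx":0,"ty":0,"tz":-0.03,"wx":0,"wy":0,"wz":0},{"claw":1,"tx":0,"ty":0,"tz":0,"wx":0,"wy":0,"wz":0},{"claw":1,"tx":0,"ty":0,"tz":0,"wx":0,"wy":0,"wz":0},{"claw":1,"tx":0,"ty":0,"tz":0,"wx":0,"wy":0,"wz":0}]'
python3 - <<'E'
from h import *
o=sensors.observe();s=cams.snapshot("wrist");f=s["frame"];cv2.imwrite("pics/w20.png",f);T=toolT(s,o);print(o["position"])
k=blobs(f,(6,170,90),(18,255,255),(180,150,380,330))[0];print(k[:3],onplane(s,k[1],83,T))
E
```

```text
t: 29.55
position: [656.6, -74.1, 135.8]
tool_rot: [-3.141, 0.001, -2.987]
ft_force: [-0.6, -0.7, 0.1]
grip_width: 1.0
[656.63165609 -74.12191983 135.83205321]
(3048, [280.1, 241.6], [251, 209, 60, 66]) [658.40525755 -73.00983742  83.        ]
```

View pics/w20.png

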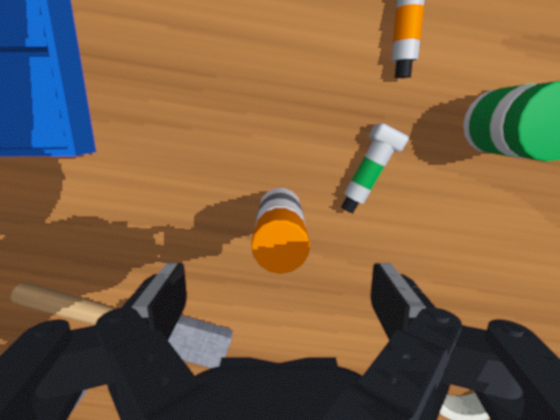

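```bash
python3 -m jog '[{"claw":1,"tx":0.001,"ty":0.001,"tz":-0.03,"wx":0,"wy":0,"wz":0},{"claw":1,"tx":0,"ty":0,"tz":-0.03,"wx":0,"wy":0,"wz":0},{"claw":1,"tx":0,"ty":0,"tz":-0.022,"wx":0,"wy":0,"wz":0},{"claw":1,"tx":0,"ty":0,"tz":0,"wx":0,"wy":0,"wz":0},{"claw":-1,"tx":0,"ty":0,"tz":0,"wx":0,"wy":0,"wz":0},{"claw":-1,"tx":0,"ty":0,"tz":0,"wx":0,"wy":0,"wz":0},{"claw":-1,"tx":0,"ty":0,"tz":0,"wx":0,"wy":0,"wz":0},{"claw":-1,"tx":0,"ty":0,"tz":0,"wx":0,"wy":0,"wz":0},{"claw":-1,"tx":0,"ty":0,"tz":0,"wx":0,"wy":0,"wz":0},{"claw":-1,"tx":0,"ty":0,"tz":0,"wx":0,"wy":0,"wz":0},{"claw":-1,"tx":0,"ty":0,"tz":0,"wx":0,"wy":0,"wz":0},{"claw":-1,"tx":0,"ty":0,"tz":0,"wx":0,"wy":0,"wz":0}]' 35
python3 -m jog '[{"claw":-1,"tx":0,"ty":0,"tz":0,"wx":0,"wy":0,"wz":0},{"claw":-1,"tx":0,"ty":0,"tz":0.02,"wx":0,"wy":0,"wz":0},{"claw":-1,"tx":0,"ty":0,"tz":0.035,"wx":0,"wy":0,"wz":0},{"claw":-1,"tx":0,"ty":0,"tz":0.03,"wx":0,"wy":0,"wz":0},{"claw":-1,"tx":0,"ty":0,"tz":0.005,"wx":0,"wy":0,"wz":0},{"claw":-1,"tx":0,"ty":0,"tz":0,"wx":0,"wy":0,"wz":0},{"claw":-1,"tx":0,"ty":0,"tz":0,"wx":0,"wy":0,"wz":0}]'
```

```text
t: 30.8
position: [658.8, -72.6, 54.9]
tool_rot: [-3.14, 0.003, -2.985]
ft_force: [-0.3, -0.2, 7.1]
grip_width: 0.411
t: 31.5
position: [656.4, -71.8, 141.0]
tool_rot: [3.14, -0.003, -2.985]
ft_force: [-1.1, -0.7, -0.9]
grip_width: 0.417
```

```bash
python3 -m jog '[{"claw":-1,"tx":-0.007,"ty":-0.025,"tz":0,"wx":0,"wy":0,"wz":0},{"claw":-1,"tx":-0.01,"ty":-0.039,"tz":0,"wx":0,"wy":0,"wz":0},{"claw":-1,"tx":-0.011,"ty":-0.04,"tz":0,"wx":0,"wy":0,"wz":0},{"claw":-1,"tx":-0.011,"ty":-0.04,"tz":0,"wx":0,"wy":0,"wz":0},{"claw":-1,"tx":-0.01,"ty":-0.037,"tz":0,"wx":0,"wy":0,"wz":0},{"claw":-1,"tx":-0.006,"ty":-0.025,"tz":0,"wx":0,"wy":0,"wz":0},{"claw":-1,"tx":0,"ty":0,"tz":-0.02,"wx":0,"wy":0,"wz":0},{"claw":-1,"tx":0,"ty":0,"tz":-0.01,"wx":0,"wy":0,"wz":0},{"claw":-1,"tx":0,"ty":0,"tz":0,"wx":0,"wy":0,"wz":0},{"claw":-1,"tx":0,"ty":0,"tz":0,"wx":0,"wy":0,"wz":0},{"claw":-1,"tx":0,"ty":0,"tz":0,"wx":0,"wy":0,"wz":0}]'
python3 - <<'E'
from h import *
o=sensors.observe();s=cams.snapshot("wrist");cv2.imwrite("pics/w21.png",s["frame"])
T=toolT(s,o);print(o["position"]);np.savez("w21.npz",T=T)
a=cams.snapshot("scene")["frame"][60:250,70:250];b=cams.snapshot("side")["frame"][180:390,270:450]
cv2.imwrite("pics/s21.png",np.hstack([cv2.resize(a,(400,420)),cv2.resize(b,(400,420))]))
E
```

```text
t: 32.6
position: [603.1, -277.7, 113.4]
tool_rot: [-3.141, 0.001, -2.984]
ft_force: [0.1, -1.1, -0.2]
grip_width: 0.416
[ 603.06015099 -277.66287267  113.40133625]
```

View pics/w21.png

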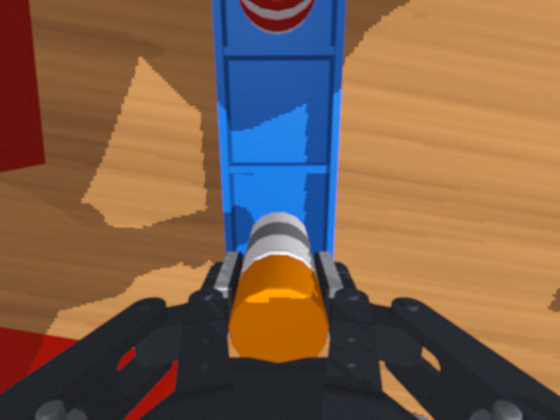

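View pics/s21.png

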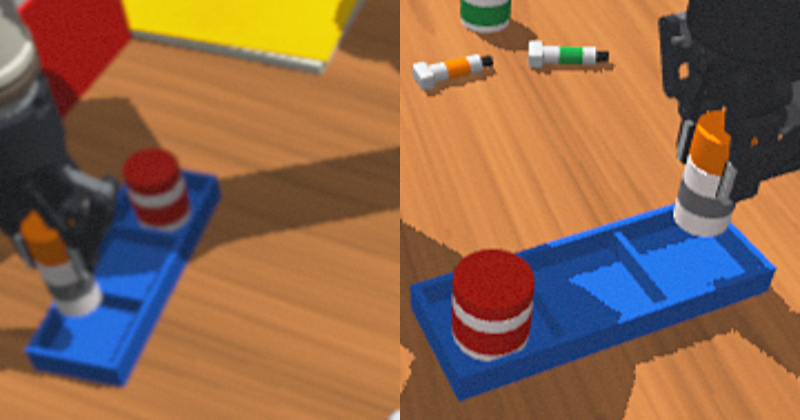

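```bash
python3 - <<'E'
from h import *
s=cams.snapshot("wrist");T=np.load("w21.npz")["T"]
for u in [(280,52),(280,168)]: print(onplane(s,u,28,T).round(1))
print(onplane(s,(280,168),28,T)+37.5*np.array([.988,.155,0]))
E
python3 -m jog '[{"claw":-1,"tx":0,"ty":0,"tz":-0.025,"wx":0,"wy":0,"wz":0},{"claw":-1,"tx":0,"ty":0,"tz":-0.015,"wx":0,"wy":0,"wz":0},{"claw":-1,"tx":0,"ty":0,"tz":-0.006,"wx":0,"wy":0,"wz":0},{"claw":-1,"tx":0,"ty":0,"tz":-0.004,"wx":0,"wy":0,"wz":0},{"claw":-1,"tx":0,"ty":0,"tz":0,"wx":0,"wy":0,"wz":0},{"claw":-1,"tx":0,"ty":0,"tz":0,"wx":0,"wy":0,"wz":0}]'
```

```text
[ 492.9 -294.2   28. ]
[ 564.2 -282.9   28. ]
[ 601.26950112 -277.06321209   28.        ]
t: 33.4
position: [603.0, -278.5, 63.7]
tool_rot: [-3.141, 0.001, -2.985]
ft_force: [0.4, -0.2, -0.6]
grip_width: 0.414
```

```bash
python3 -m jog '[{"claw":-1,"tx":0,"ty":0,"tz":-0.003,"wx":0,"wy":0,"wz":0},{"claw":-1,"tx":0,"ty":0,"tz":-0.001,"wx":0,"wy":0,"wz":0},{"claw":-1,"tx":0,"ty":0,"tz":0,"wx":0,"wy":0,"wz":0},{"claw":-1,"tx":0,"ty":0,"tz":0,"wx":0,"wy":0,"wz":0}]'
```

```text
t: 33.8
position: [603.0, -278.5, 59.9]
tool_rot: [-3.141, 0.001, -2.985]
ft_force: [-1.8, 0.3, 5.4]
grip_width: 0.412
```

```bash
python3 -m jog '[{"claw":0,"tx":0,"ty":0,"tz":0,"wx":0,"wy":0,"wz":0},{"claw":0.2,"tx":0,"ty":0,"tz":0,"wx":0,"wy":0,"wz":0},{"claw":0.6,"tx":0,"ty":0,"tz":0,"wx":0,"wy":0,"wz":0},{"claw":1,"tx":0,"ty":0,"tz":0,"wx":0,"wy":0,"wz":0},{"claw":1,"tx":0,"ty":0,"tz":0,"wx":0,"wy":0,"wz":0},{"claw":1,"tx":0,"ty":0,"tz":0.02,"wx":0,"wy":0,"wz":0},{"claw":1,"tx":0,"ty":0,"tz":0.04,"wx":0,"wy":0,"wz":0},{"claw":1,"tx":0,"ty":0,"tz":0.045,"wx":0,"wy":0,"wz":0},{"claw":1,"tx":0,"ty":0,"tz":0.045,"wx":0,"wy":0,"wz":0},{"claw":1,"tx":-0.01,"ty":0.03,"tz":0.02,"wx":0,"wy":0,"wz":0},{"claw":1,"tx":-0.03,"ty":0.04,"tz":0,"wx":0,"wy":0,"wz":0},{"claw":1,"tx":-0.03,"ty":0.04,"tz":0,"wx":0,"wy":0,"wz":0}]'
python3 -m jog '[{"claw":1,"tx":-0.03,"ty":0.04,"tz":0.02,"wx":0,"wy":0,"wz":0},{"claw":1,"tx":-0.03,"ty":0.04,"tz":0.02,"wx":0,"wy":0,"wz":0},{"claw":1,"tx":-0.02,"ty":0.04,"tz":0.02,"wx":0,"wy":0,"wz":0},{"claw":1,"tx":0,"ty":0.04,"tz":0.02,"wx":0,"wy":0,"wz":0},{"claw":1,"tx":0,"ty":0,"tz":0.02,"wx":0,"wy":0,"wz":0},{"claw":1,"tx":0,"ty":0,"tz":0,"wx":0,"wy":0,"wz":0},{"claw":1,"tx":0,"ty":0,"tz":0,"wx":0,"wy":0,"wz":0},{"claw":1,"tx":0,"ty":0,"tz":0,"wx":0,"wy":0,"wz":0}]'
python3 - <<'E'
from h import *
a=cams.snapshot("scene");b=cams.snapshot("side")
cv2.imwrite("pics/f_scene.png",a["frame"]);cv2.imwrite("pics/f_side.png",b["frame"]);cv2.imwrite("pics/f_w.png",cams.snapshot("wrist")["frame"])
lo,hi=(45,120,40),(80,255,255)
A=blobs(a["frame"],lo,hi,(280,225,325,275));B=blobs(b["frame"],lo,hi,(290,155,330,200))
print(A[0][:3],B[0][:3],tri(a,A[0][1],b,B[0][1])[0])
E
```

```text
t: 35.0
position: [532.2, -167.5, 229.9]
tool_rot: [-3.14, 0.002, -2.986]
ft_force: [1.1, -0.5, 1.1]
grip_width: 0.999
t: 35.8
position: [456.4, -14.4, 324.5]
tool_rot: [3.141, -0.002, -2.986]
ft_force: [-0.2, 0.1, -0.9]
grip_width: 1.003
(601, [302.5, 242.9], [289, 230, 28, 27]) (325, [308.5, 169.0], [298, 161, 22, 17]) [559.66927169  86.6136554   53.46745373]
```

View pics/f_scene.png

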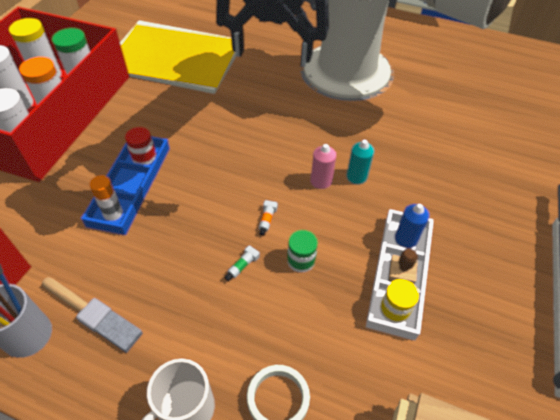

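View pics/f_side.png

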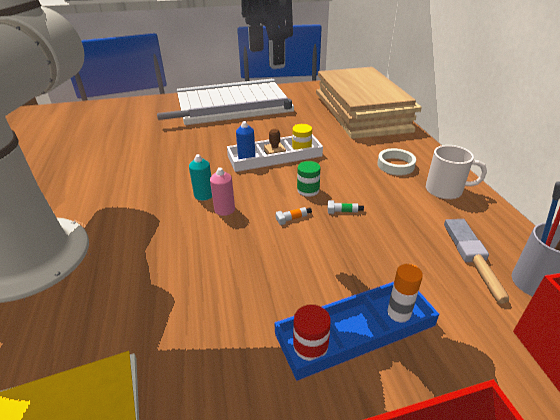

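View pics/f_w.png

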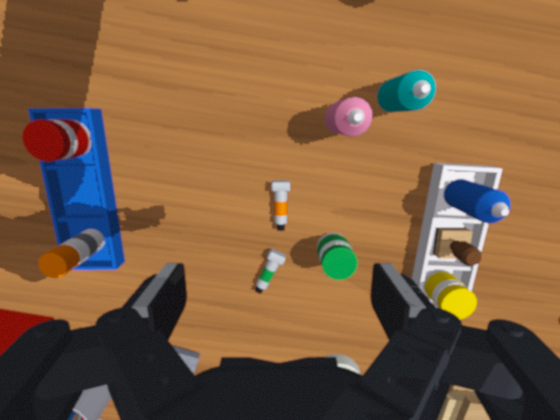

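All five items stand upright in their wells in all three views. The green pot is unmoved at (559.7, 86.6), and the gripper is clear of everything.

```bash
python3 -c "
from plant import arm
print(arm.hand_in())"
```

```text
the job is handed in; nothing more can be done
None
```

Both kits are made up, and I handed the job in at about 36 s of the 122 s allowed. The hand-in reports no verdict.

- **White tray:** the blue bottle, the stamp and the yellow pot, one to a well.
- **Blue tray:** the red pot and the glue stick in the two end wells, with the middle well empty.

**Last checks:** the final scene, side and wrist pictures show all five items upright in separate wells, with the gripper open and clear. At each placing, the wrist force or height showed the item resting on the well floor before I released it. The green pot measured (559.7, 86.6) mm both at the start and at the end, so it has not moved.

**Disagreements:**
- My first tray estimates from the scene and side views differed by up to 7 mm. I settled them with wrist-camera views and adjusted the yellow and red pots in position before lowering.
- The very first move was refused because the rows lacked some keys. It had no effect on the scene.

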